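# Clock the worn wheel of the plane grinder

## Robot

A 6-joint arm with a two-finger parallel gripper is mounted at the origin on the work surface. World frame = base frame: x ahead of the robot, y to its left, z up, the work surface at z = 0. Lengths are in m, angles in rad, forces in N, time in s.
With the tool pointing down it reaches from about 0.375 to 0.925 m from the base axis. Payload 5.7 kg.
Tool frame: the origin (TCP) lies on the centre line of the jaws, within the pads' length; the fingertips stand 25 mm ahead of it and the grasp point (between the pads) lies 6 mm ahead of it; z points along the fingers, y is the direction in which the jaws open and shut (so a half turn about z gives the same grasp; the last joint's range is limited). The gripper opens to 85 mm and grips with 20 to 120 N. Pads are 22 mm wide; open, the fingers measure 114 mm over their backs; the gripper's body (76 mm by 85 mm) begins 54 mm behind the grasp point. The pads swing forward as they close: fully open they stand 13 mm farther back than shut.
Start: joints at [1.053, 0.359, 1.51, -0, 1.272, -0.115], TCP at [0.235, 0.552, 0.256] pointing down, gripper open.
Joint ranges: [-2.97, 2.97], [-1.01, 2.36], [0.21, 2.38], [-0.96, 4.11], [0.2, 2.71], [-2.98, 2.98]. Speed limits (rad/s): [2.39, 2.39, 3.14, 3.14, 3.14, 3.14].

## Interface

Orientations are given as a 3x3 rotation matrix whose columns are the frame's x, y, z axes.
In Python, from station import r gives the robot as it stands.
- The arm moves only by the tool step_arm, never from a script. Its argument "series" is a list of rows, each a list of 3 entries, a list of its own where there are three numbers: the shift along the tool's x, y, z in mm, then the turn, a rotation vector about the tool's x, y, z in rad, then the closure, from 0 (fully open) to 1 (shut). In form: [[[dx, dy, dz], [ax, ay, az], jaw], ...]. A call has 1 to 20 rows; each row is the pose to reach, as a shift and turn from the pose commanded when the call began, along the tool's axes at that moment; what a row does not reach only later rows make up. A row lasts 1/8 s, in which the tool goes at most 62.5 mm and 10.7 degrees, less where a joint would pass 70% of its speed; a pose out of reach is approached as far as the arm can. A call with a gripper value outside its range is refused whole. The fingers move at their own pace and stop on an object; the grip force is fixed at half the most. Time passes only in rows, so rows that repeat a pose let the fingers close. It gives the time, the measured TCP pose, the force and the opening at its end, in the units of the state.
- r.get_state(): the state, without advancing time (a new reading comes with each control period).
- r.camera(name): name is "side" or "top"; returns a dict with "pixels" (400x640x3 uint8, red, green, blue), "depth" (400x640 float32, m along the optical axis (not along the pixel's ray), 0 where there is no reading), "fx", "fy", "cx", "cy" (pixels), "world_from_camera" (4x4, takes a point from camera to world coordinates). Camera axes: x right, y down, z forward; pixel columns grow to the right and rows downward; lengths in m; the calibration is good to about 2 mm. A picture is of the moment at which its call begins.
- r.hand_in(): hands the job in, once; it reports no verdict.
Trained networks look in a picture, given as the dict that the camera call returned (one of the last four; its "shot" number tells which), for a name from the list of things; names that differ only in an ending like _2 or _b are one class to them, and where a whole thing is asked for, a point or a joint stands for the part that bears it (a point fixed in the world has none). Each returns a list of dicts, best first, with "p" (0 to 1); they miss things now and then, are a little off and sometimes report something else, mostly with a low value. They report only what shows in the picture. A call takes as long as a camera call.
- r.outline_of(picture, thing): "pixels" (400x640 bool, what is visible of it) and "bbox" ([left, top, right, bottom] in pixels, round what is visible of it).
- r.place_of(picture, thing): "uv" ([column, row] in pixels: a listed point, or the origin of a listed thing).
The state is a dict: "time": time; "joint_positions": joint angles; "dq": joint speeds; "effort": joint torques, N m; "tcp_pos": TCP position; "eef_rot": TCP orientation; "force": force on the tool from outside, world axes, zero at the start; "moment": the same for the moment, N m; "finger_gap": finger opening in m.
Only numpy, scipy, OpenCV 4.12 (cv2) and the standard library are available. Lean on these libraries where they do the work, as an engineer would, in place of code of your own. Each camera call takes 0.05 s, during which the arm holds its last target.

## Task

The grinder's wheel has worn out of round. Take the plaster models off it and lay them all in the yellow tray, slide the dial gauge fully home so that its plunger bears on the rim, then turn the wheel by its hub grip to find the high spot and leave the wheel standing with that spot at the plunger, the needle reading its highest. Last, with the gauge left in, push the bay door shut until it snaps on to its catch; leave the other things on the bench alone.

Things in the scene. Friction and masses are not known exactly. Their poses are not given: they have to be found in the camera images.
- grinder: Bench plane grinder (fixed): white housing, flat deck 270 x 270 mm, 70 mm high; in it lies a round grey wheel, 200 mm across, 32 mm thick, top at 72 mm. Origin on the table under the wheel's axis, z up. +y points along the gauge bay on that side: 130 mm wide (x), 135 to 245 mm from the axis, cheeks 52 mm high, the bay door across its end.
- hub_grip (a point): Top centre of the black hub grip on the wheel's axis, 112 mm above the table; turns with the wheel. The grip is an upright bar 42 mm long (this point's x), 16 mm wide (y), 30 mm high; pinch it across the 16 mm to turn the wheel.
- hub (a joint): Angle of hub and wheel (rad), counter-clockwise from above positive, no end stops; 0 = grip bar along the grinder's x. Stiff (0.15 N m), stays where left. The wheel sits on the hub at an angle that differs from start to start, so this does not tell where the high spot is. The rim is an off-centre circle, running out 3 mm either way once per turn.
- gauge (a joint): How far the dial gauge has been slid along its bay towards the wheel (m): 0 = drawn right out, 0.032 = fully home at its stop. The slide is stiff (4 N) and stays where left; the plunger's spring adds up to 2 N. With the gauge home the plunger bears on the rim at the grinder's +y side whatever the wheel's angle.
- gauge_grip (a point): Top centre of the gauge's upright red grip tab, 105 mm above the table: 24 mm wide (along the grinder's x), 10 mm thick (y), standing 38 mm above the dial. Pinch or push it towards the wheel (the grinder's -y) to slide the gauge in.
- dial (a point): Middle of the gauge's round white dial, 57 mm across, lying face up, 67 mm above the table; it slides with the gauge.
- needle (a joint): Red needle of the dial (rad): 0.7 rad per mm that the sprung plunger is pushed in, clockwise from above; about -0.2 to 0 with the plunger free; at 0 it points along the grinder's +y. With the gauge home it swings between about 1 (wheel's lowest spot) and 5.2 (highest).
- bay_door (a joint): White door across the bay's end (rad): 0 = shut on its ball catch, grows as it swings outward about its upright hinge, to 1.75. Swings freely, stays where left; from 0.12 rad the catch resists with about 7 N at the free edge, then the door snaps shut and stays. It cannot shut while the gauge is drawn out.
- door_hinge (a point): On the door's upright hinge axis, 60 mm above the table, at the bay's end on the grinder's -x side (does not move with the door). From here the shut door reaches 123 mm along the grinder's +x.
- door_edge (a point): On the door's outer face near its free edge, 112 mm from the hinge axis, 60 mm above the table. The panel is 6 mm thick (outer face 3 mm from the line through the hinge axis) and spans 14 to 76 mm above the table. y points out of the outer face; push here, against y, to shut the door.
- tray: Yellow work tray (fixed) for the models, 240 x 170 mm (its x, y), 32 mm high, walls 4 mm, open on top; origin under its centre.
- tray_in (a point): Centre of the tray's inner floor, 4 mm above the table.
- model_a: Plaster model of a few teeth in pale yellow stone (may be absent), standing on the wheel at the start: base 44 x 24 mm (its x, y), 18 mm high, a row of teeth 10 to 13 mm wide along x on top, 28 mm high in all, about 55 g. Origin at the centre of its underside.
- model_b: Plaster model of a few teeth in pale blue stone (may be absent), standing on the wheel at the start: base 44 x 24 mm (its x, y), 18 mm high, a row of teeth 10 to 13 mm wide along x on top, 28 mm high in all, about 55 g. Origin at the centre of its underside.
- model_c: Plaster model of a few teeth in white stone (may be absent), standing on the wheel at the start: base 44 x 24 mm (its x, y), 18 mm high, a row of teeth 10 to 13 mm wide along x on top, 28 mm high in all, about 55 g. Origin at the centre of its underside.
- model_d: Plaster model of a few teeth in pale green stone (may be absent), standing on the wheel at the start: base 44 x 24 mm (its x, y), 18 mm high, a row of teeth 10 to 13 mm wide along x on top, 28 mm high in all, about 55 g. Origin at the centre of its underside.
- mug: Red mug, 80 mm across, 94 mm high. Leave alone.
- bowl: Green mixing bowl, 116 mm across, 60 mm high. Leave alone.
- bottle: White bottle with an orange cap, 54 mm across, 130 mm high. Leave alone.
- knife: Plaster spatula with a wooden handle, 170 mm, lying. Leave alone.
- brush: Small brush, 160 mm, lying. Leave alone.
- wrench: Steel wrench, 150 mm, lying. Leave alone.

How it is judged:
On the way, in this order (a step that is already met when the one before it is completed fails the run):
1. all the plaster models lie in the tray (x of model_a in the frame of tray_in between -0.116 and 0.116 m and y of model_a in the frame of tray_in between -0.081 and 0.081 m and z of each of model_a, model_b, model_c, model_d in the frame of tray_in below 0.027 m and linear speed of each of model_a, model_b, model_c, model_d below 0.05 m/s and x of model_b in the frame of tray_in between -0.116 and 0.116 m and y of model_b in the frame of tray_in between -0.081 and 0.081 m and x of model_c in the frame of tray_in between -0.116 and 0.116 m and y of model_c in the frame of tray_in between -0.081 and 0.081 m and x of model_d in the frame of tray_in between -0.116 and 0.116 m and y of model_d in the frame of tray_in between -0.081 and 0.081 m), for 0.2 s.
2. the dial gauge is fully home, its plunger on the rim (value of joint gauge above 0.03 m and value of joint needle above 0.3 rad), for 0.2 s.
3. the wheel stands with its high spot at the plunger, the gauge still home (value of joint gauge above 0.03 m and value of joint needle above 4.95 rad and velocity of joint hub between -0.05 and 0.05 rad/s), for 0.5 s.
4. the bay door is shut and seated on its catch (value of joint bay_door below 0.04 rad), for 0.2 s.
At the end, for the whole second after the job is handed in: Every model lies at rest inside the tray; the gauge is home (joint above 0.030 m); the wheel rests with its high spot within about 27 degrees of the plunger (needle above 4.95 rad; the highest reading is about 5.18); the bay door is shut on its catch (below 0.04 rad) (all of step 1 and all of step 3 and value of joint bay_door below 0.04 rad); the robot touches nothing.
It fails at once if another thing on the bench (mug, bowl, bottle, spatula, brush, wrench) is shifted by more than 4 cm (distance of any of mug, bowl, bottle, knife, brush, wrench from where it was at the start of the episode above 0.04 m).
Of model_a, model_b, model_c, model_d only 2 to 4 are there at a start; the rules pass over those that are not, and their reading is None.
At some moment in a run one of model_a, model_b, model_c, model_d may be knocked a few centimetres aside while the robot is not near it.
Once in a run the grip may slacken for a moment while it holds something.
It also fails if it takes over 210 s, if anything falls off the work surface, if the arm or the gripper's body presses on something with over 40 N, if the wrist force passes 120 N, or if a joint passes its speed limit or range.

## Working session

There is one attempt and no reset: what is moved stays moved. The work goes in short steps, Python scripts to look and compute and a tool call to move; the robot and the scene stay as the last step left them, time stands still between calls to the robot, and variables do not carry over. Pictures are saved under pics/ and viewed, and the job is handed in when it is done.

Besides the shell and the picture viewer there is one more tool, called after ">>>" as name([rows], argument=value, ...), one row to a line, values as JSON. step_arm: Moves the arm, as the interface text tells. Its arguments: {"type":"object","properties":{"series":{"type":"array"}},"required":["series"]}

```bash
ls; mkdir -p pics; cat > h.py <<'E'
import numpy as np,cv2
from station import r
def shot(n,name):
    p=r.camera(n); cv2.imwrite('pics/'+name+'.png',p['pixels'][:,:,::-1]); return p
def w(p,u,v,d):
    q=np.array([(u-p['cx'])/p['fx']*d,(v-p['cy'])/p['fy']*d,d,1]); return (p['world_from_camera']@q)[:3]
def wz(p,u,v,z):
    M=p['world_from_camera']; d=M[:3,:3]@np.array([(u-p['cx'])/p['fx'],(v-p['cy'])/p['fy'],1]); o=M[:3,3]
    return o+d*(z-o[2])/d[2]
def cloud(p):
    v,u=np.mgrid[:400,:640]; d=p['depth']; q=np.stack([(u-p['cx'])/p['fx']*d,(v-p['cy'])/p['fy']*d,d],-1)
    M=p['world_from_camera']; return q@M[:3,:3].T+M[:3,3]
E
python3 - <<'E'
from h import *
s=r.get_state(); print(s)
for n in('top','side'):
    p=shot(n,n+'0'); print(n,p['fx'],p['cx'],p['cy'],p['world_from_camera'].round(3).tolist())
    for t in ['hub_grip','gauge_grip','dial','door_hinge','door_edge','tray_in','tray','grinder','model_a','model_b','model_c','model_d','mug','bowl','bottle','knife','brush','wrench']:
        try: print(t,[(round(x['p'],2),np.round(x['uv'],1).tolist()) for x in r.place_of(p,t)][:5])
        except Exception as e: print(t,e)
E
```

```text
pics
{'time': 0.0, 'joint_positions': array([ 1.05291592e+00,  3.59503018e-01,  1.51148630e+00,  2.01706276e-06,
        1.27252373e+00, -1.15113777e-01]), 'dq': array([ 0.00223612, -0.00138513,  0.00044062,  0.0004721 , -0.00207609,
       -0.00090468]), 'effort': array([-6.45489708e-04, -5.27627492e+01, -2.78615731e+01, -2.70589826e-04,
        1.35693286e-02, -3.48564527e-05]), 'tcp_pos': array([0.23485801, 0.55139396, 0.25543425]), 'eef_rot': array([[-9.19979754e-01,  3.91964724e-01, -9.52345632e-04],
       [ 3.91965818e-01,  9.19978270e-01, -1.66761798e-03],
       [ 2.22489864e-04, -1.90746172e-03, -9.99998156e-01]]), 'force': array([1.17972846, 0.78695213, 0.3671415 ]), 'moment': array([0.03402375, 0.01218756, 0.04915355]), 'finger_gap': 0.0852619693973061}
top 463.21017845668274 320.0798113322163 199.6463798596998 [[0.022, -0.983, 0.183, 0.305], [-0.999, -0.026, -0.022, -0.006], [0.026, -0.183, -0.983, 1.626], [0.0, 0.0, 0.0, 1.0]]
hub_grip [(0.78, [300.5, 206.5])]
gauge_grip [(0.55, [231.5, 198.5])]
dial [(0.71, [245.2, 205.4]), (0.43, [307.3, 144.0]), (0.41, [388.7, 210.7]
[... 1382 characters left out ...]
8, 195.9]), (0.47, [312.9, 207.5]), (0.46, [376.5, 247.8]), (0.41, [285.1, 215.6])]
model_b [(0.59, [332.3, 285.9]), (0.5, [278.8, 195.9]), (0.47, [312.9, 207.5]), (0.46, [376.5, 247.8]), (0.41, [285.1, 215.6])]
model_c [(0.59, [332.3, 285.9]), (0.5, [278.8, 195.9]), (0.47, [312.9, 207.5]), (0.46, [376.5, 247.8]), (0.41, [285.1, 215.6])]
model_d [(0.59, [332.3, 285.9]), (0.5, [278.8, 195.9]), (0.47, [312.9, 207.5]), (0.46, [376.5, 247.8]), (0.41, [285.1, 215.6])]
mug [(0.61, [298.8, 372.7]), (0.27, [331.4, 284.7])]
bowl [(0.71, [351.9, 347.9]), (0.43, [269.7, 158.1])]
bottle [(0.59, [376.2, 246.4])]
knife [(0.66, [329.5, 170.9])]
brush [(0.56, [365.5, 201.6])]
wrench [(0.42, [250.8, 147.0])]
```

```bash
python3 - <<'E'
import cv2
a=cv2.imread('pics/top0.png')[110:300,150:490]; cv2.imwrite('pics/top0z.png',cv2.resize(a,(800,447),interpolation=cv2.INTER_CUBIC))
a=cv2.imread('pics/side0.png')[110:400,190:430]; cv2.imwrite('pics/side0z.png',cv2.resize(a,(496,600),interpolation=cv2.INTER_CUBIC))
E
```

```text
(no output)
```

View pics/top0z.png

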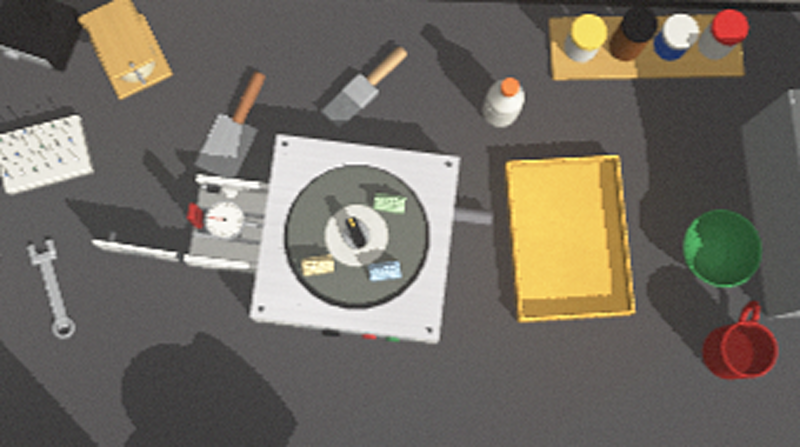

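View pics/side0z.png

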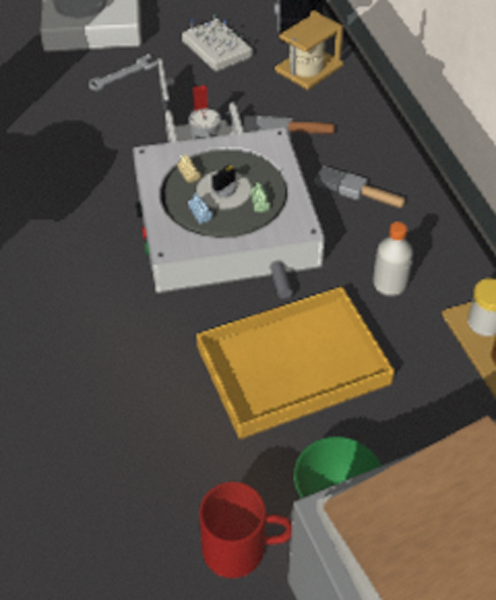

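Three models stand on the wheel: yellow, blue and green. The bay is on the image's left (world +y), with the door open. The tray lies to the right. Next I measure the poses.

```bash
cat >> h.py <<'E'
def models(p,C,n,ctr=None):
    hsv=cv2.cvtColor(p['pixels'],cv2.COLOR_RGB2HSV).astype(int)
    H,S,V=hsv[...,0],hsv[...,1],hsv[...,2]
    return H,S,V
E
python3 - <<'E'
from h import *
for n in('top','side'):
    p=r.camera(n); C=cloud(p)
    im=p['pixels'].astype(int)
    # tops: above 0.078 & not arm
    for t in ['model_a']:
        for x in r.outline_of(p,t)[:8]:
            m=x['pixels']; c=C[m]; print(n,t,round(x['p'],2),x['bbox'],m.sum(),im[m].mean(0).round(),np.median(c,0).round(3),c[:,2].max().round(3))
    for t,z in [('hub_grip',.112),('gauge_grip',.105),('dial',.067),('tray_in',.004),('grinder',0),('door_edge',.06),('door_hinge',.06)]:
        x=r.place_of(p,t)
        if x: u,v=x[0]['uv']; print(n,t,wz(p,u,v,z).round(4), C[int(round(v)),int(round(u))].round(3))
    # deck plane points
    g=r.outline_of(p,'grinder')[0]['pixels']; c=C[g]; print('grinder px',g.sum(), 'z hist',np.histogram(c[:,2],bins=np.arange(0,.13,.01))[0])
    d=c[(abs(c[:,2]-.07)<.006)]; rc=cv2.minAreaRect((d[:,:2]*1000).astype(np.float32)); print('deck',rc)
    g=r.outline_of(p,'tray')[0]['pixels']; c=C[g]; d=c[c[:,2]>0.0]; print('tray',cv2.minAreaRect((d[:,:2]*1000).astype(np.float32)),np.percentile(c[:,2],[1,50,99]))
E
```

```text
top model_a 0.68 [310.0, 191.4, 324.2, 201.7] 94 [181. 204. 166.] [ 0.603 -0.022  0.091] 0.108
top model_a 0.6 [307.6, 222.2, 321.6, 228.5] 65 [181. 204. 217.] [ 0.504 -0.018  0.093] 0.107
top model_a 0.58 [279.4, 216.4, 289.6, 227.5] 100 [216. 205. 162.] [0.511 0.076 0.091] 1.626
top model_a 0.22 [357.6, 144.0, 371.2, 163.3] 263 [199. 178. 159.] [ 0.759 -0.188  0.088] 1.626
top hub_grip [0.5544 0.0229 0.112 ] [0.554 0.023 0.113]
top gauge_grip [0.5956 0.2609 0.105 ] [0.616 0.279 0.004]
top dial [0.5727 0.2146 0.067 ] [0.575 0.216 0.062]
top tray_in [0.553  0.0307 0.004 ] [0.541 0.03  0.087]
top grinder [0.5626 0.0311 0.    ] [0.549 0.03  0.082]
top door_hinge [0.517 0.282 0.06 ] [0.523 0.286 0.03 ]
grinder px 7360 z hist [ 170  393  121  298  236  238 2434 3231   94   19   30   48]
deck ((571.0032348632812, 135.506103515625), (498.4091491699219, 270.6904602050781), 84.01829528808594)
tray ((524.4651489257812, -176.05728149414062), (277.5003662109375, 480.75506591796875), 22.125518798828125) [-0.00459124  0.00483812  0.03633705]
side model_a 0.6 [280.6, 206.8, 289.8, 216.2] 85 [137. 
[... 175 characters left out ...]
.566 0.021 0.11 ]
side gauge_grip [0.5799 0.2604 0.105 ] [0.581 0.269 0.099]
side dial [0.5716 0.225  0.067 ] [0.572 0.225 0.069]
side tray_in [ 0.5727 -0.2905  0.004 ] [ 0.573 -0.288  0.001]
side grinder [0.5534 0.0245 0.    ] [ 0.536 -0.045  0.074]
side door_edge [0.5324 0.3832 0.06  ] [0.528 0.358 0.079]
side door_hinge [0.5187 0.2962 0.06  ] [0.517 0.284 0.07 ]
grinder px 6206 z hist [ 240  252  250  278  266  318 1627 2642   96   51   53   36]
deck ((566.6585693359375, 138.82278442382812), (509.29669189453125, 270.9376220703125), 84.31515502929688)
tray ((494.2118225097656, -643.0029296875), (945.7235107421875, 281.0457458496094), 78.10836791992188) [-0.00172878  0.00538418  0.03581069]
```

```bash
cat >> h.py <<'E'
def ortho(p,z,x0,x1,y0,y1,s=1000):
    # rows: x from x1 down to x0 ; cols: y from y1 to y0 ; s px per m
    hh,ww=int((x1-x0)*s),int((y1-y0)*s)
    X=(x1-(np.arange(hh)+.5)/s)[:,None]+np.zeros((1,ww)); Y=(y1-(np.arange(ww)+.5)/s)[None]+np.zeros((hh,1))
    P=np.stack([X,Y,np.full_like(X,z)],-1)
    M=p['world_from_camera']; q=(P-M[:3,3])@M[:3,:3]
    u=q[...,0]/q[...,2]*p['fx']+p['cx']; v=q[...,1]/q[...,2]*p['fy']+p['cy']
    return cv2.remap(p['pixels'],u.astype(np.float32),v.astype(np.float32),cv2.INTER_CUBIC)[:,:,::-1].copy()
E
python3 - <<'E'
from h import *
P={n:r.camera(n) for n in('top','side')}
for n,p in P.items():
    o=ortho(p,.072,.40,.72,-.14,.42,1400)
    cv2.imwrite(f'pics/o_{n}.png',o)
    # wheel: dark pixels fit
    o=ortho(p,.072,.40,.72,-.14,.18,2000)
    g=cv2.cvtColor(o,cv2.COLOR_BGR2GRAY); b=(g<120).astype(np.uint8)
    b=cv2.morphologyEx(b,cv2.MORPH_OPEN,np.ones((9,9)));
    cs,_=cv2.findContours(b,cv2.RETR_EXTERNAL,cv2.CHAIN_APPROX_NONE)
    for c in sorted(cs,key=cv2.contourArea)[-2:]:
        if len(c)>50:
            h=cv2.convexHull(c); e=cv2.fitEllipse(h); print(n,'ell',.72-e[0][1]/2000,.18-e[0][0]/2000,np.array(e[1])/2,cv2.contourArea(c)/4)
    # models
    o=ortho(p,.100 if 1 else 0,.40,.72,-.14,.18,2000)
    hsv=cv2.cvtColor(o,cv2.COLOR_BGR2HSV)
    X,Y=.72-np.arange(640)/2000,.18-np.arange(640)/2000
    rr=np.hypot(X[:,None]-.557,Y[None]-.023)
    for nm,lo,hi in(('a',(15,35,120),(32,255,255)),('b',(92,25,110),(120,255,255)),('d',(40,25,110),(85,255,255))):
        m=cv2.inRange(hsv,lo,hi); m[rr>.105]=0; m=cv2.morphologyEx(m,cv2.MORPH_OPEN,np.ones((5,5)))
        cs,_=cv2.findContours(m,cv2.RETR_EXTERNAL,cv2.CHAIN_APPROX_NONE)
        for c in cs:
            if cv2.contourArea(c)>600:
                e=cv2.minAreaRect(c); print(n,nm,round(.72-e[0][1]/2000,4),round(.18-e[0][0]/2000,4),np.array(e[1])/2,e[2])
E
```

```text
top ell 0.4782930297851562 -0.030809875488281263 [200.74310303 493.27932739] 11502.625
top ell 0.656438591003418 -0.19112445068359374 [ 121.52722168 1026.68249512] 11605.625Traceback (most recent call last):
  File "<stdin>", line 20, in <module>
IndexError: boolean index did not match indexed array along axis 0; size of axis is 639 but size of corresponding boolean axis is 640
```

View pics/o_top.png

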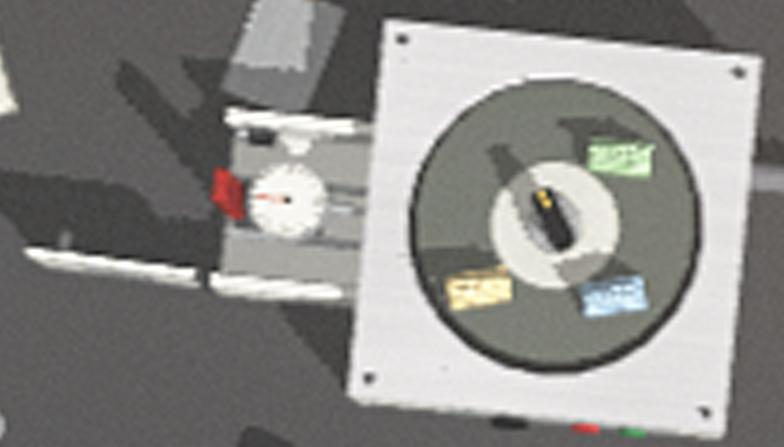

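```bash
sed -i 's/int((x1-x0)\*s),int((y1-y0)\*s)/round((x1-x0)*s),round((y1-y0)*s)/' h.py
cat > find.py <<'E'
from h import *
def find(x0=.40,x1=.72,y0=-.14,y1=.18,z=.095,mk=(.559,.0246,.105),verbose=True):
  P={n:r.camera(n) for n in('top','side')}
  for n,p in P.items():
    o=ortho(p,z,x0,x1,y0,y1,2000)
    hsv=cv2.cvtColor(o,cv2.COLOR_BGR2HSV)
    X,Y=x1-np.arange(o.shape[0])/2000,y1-np.arange(o.shape[1])/2000
    rr=np.hypot(X[:,None]-mk[0],Y[None]-mk[1])
    for nm,lo,hi in(('a',(15,35,120),(32,255,255)),('b',(92,25,110),(120,255,255)),('d',(40,25,110),(85,255,255))):
        m=cv2.inRange(hsv,lo,hi); m[rr>mk[2]]=0; m=cv2.morphologyEx(m,cv2.MORPH_OPEN,np.ones((5,5)))
        cs,_=cv2.findContours(m,cv2.RETR_EXTERNAL,cv2.CHAIN_APPROX_NONE)
        for c in cs:
            if cv2.contourArea(c)>800:
                e=cv2.minAreaRect(c); s=e[1]; a=e[2]
                if s[0]<s[1]: a-=90   # long-axis angle in image (x right,y down)
                d=np.array([-np.sin(np.radians(a)),-np.cos(np.radians(a))]) # world (x,y)
                yaw=np.degrees(np.arctan2(d[1],d[0]))%180
                print(n,nm,'xy',round(x1-e[0][1]/2000,4),round(y1-e[0][0]/2000,4),'size',(np.array(s)/2).round(1),'long-axis yaw',round(yaw,1))
  return P
E
python3 - <<'E'
from find import *
P=find()
for n,p in P.items():
    o=ortho(p,.072,.40,.72,-.14,.42,1400); cv2.imwrite(f'pics/o_{n}.png',o)
    o=ortho(p,.032,.40,.74,-.42,-.16,1800); cv2.imwrite(f'pics/tr_{n}.png',o)
    C=cloud(p); im=p['pixels']
    for lab,ctr in(('d',(.603,-.022)),('b',(.504,-.018)),('a',(.511,.076)),('grip',(.559,.0246))):
        m=(np.hypot(C[...,0]-ctr[0],C[...,1]-ctr[1])<(.035 if lab!='grip' else .03))&(C[...,2]>.084)&(C[...,2]<.13)
        c=C[m]; 
        if m.sum()>8: rc=cv2.minAreaRect((c[:,:2]*1000).astype(np.float32)); print(n,lab,m.sum(),c.mean(0).round(4),rc)
E
```

```text
top a xy 0.5109 0.0769 size [28.7 47.6] long-axis yaw 100.5
top b xy 0.5053 -0.0176 size [26.6 46. ] long-axis yaw 98.7
top d xy 0.6028 -0.0224 size [48.2 30. ] long-axis yaw 82.4
side a xy 0.5054 0.0677 size [27.8 67. ] long-axis yaw 97.1
side b xy 0.5003 -0.0273 size [28.5 66.8] long-axis yaw 97.1
side d xy 0.5972 -0.0321 size [68.2 26.9] long-axis yaw 87.0
top d 80 [ 0.6051 -0.0236  0.0931] ((606.2099609375, -24.069252014160156), (42.35397720336914, 22.70132064819336), 80.29002380371094)
top b 83 [ 0.506  -0.0183  0.0931] ((507.2720642089844, -17.61225128173828), (28.95785903930664, 41.987510681152344), 26.115528106689453)
top a 83 [0.5126 0.0761 0.0923] ((513.4653930664062, 76.52418518066406), (22.035980224609375, 42.877769470214844), 12.072009086608887)
top grip 86 [0.5575 0.0228 0.1051] ((557.74072265625, 20.355186462402344), (41.559776306152344, 33.63961410522461), 1.8086278438568115)
side d 71 [ 0.5999 -0.0279  0.0924] ((602.1229248046875, -23.860464096069336), (46.058807373046875, 23.09186363220215), 83.62920379638672)
side b 71 [ 0.502  -0.0216  0.0922] ((503.18402099609375, -18.140722274780273), (23.01384925842285, 46.5025749206543), 8.699475288391113)
side a 67 [0.5079 0.0741 0.0931] ((509.0586242675781, 76.20764923095703), (23.85448455810547, 41.55436325073242), 7.533702373504639)
side grip 119 [0.5542 0.0184 0.1014] ((557.489013671875, 17.23492431640625), (43.955543518066406, 29.7807559967041), 25.915109634399414)
```

View pics/o_side.png

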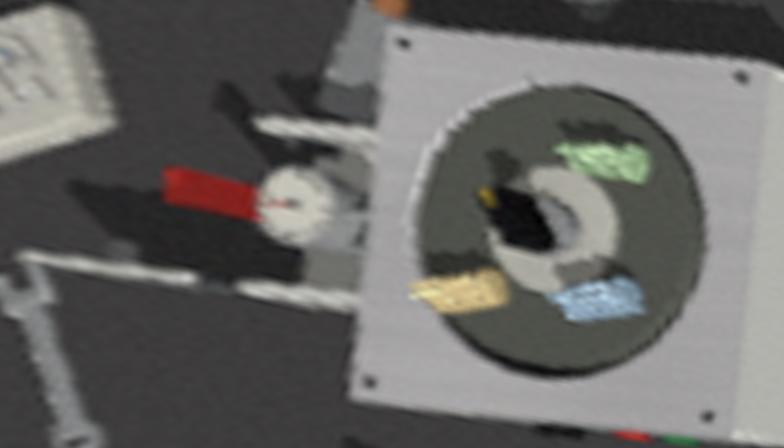

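View pics/tr_top.png

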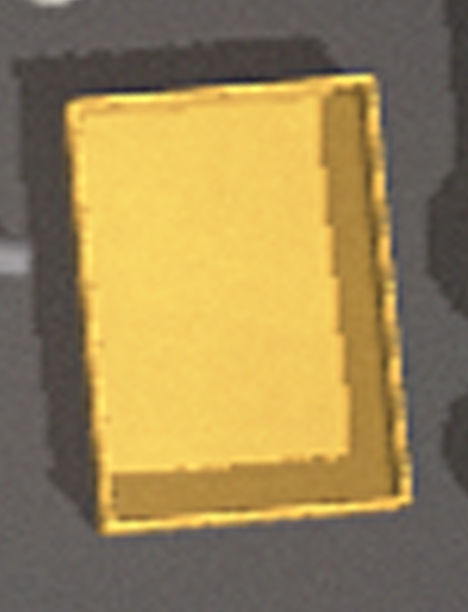

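```bash
cat > plan.py <<'E'
import sys
from h import *
from scipy.spatial.transform import Rotation as Ro
def plan(*targets):
    # each: x,y,z,yaw_deg of tool y. prints rows from the current pose
    s=r.get_state(); R=s['eef_rot']; p=s['tcp_pos']
    print('t',round(s['time'],2),'tcp',p.round(4),'yawY',np.degrees(np.arctan2(R[1,1],R[0,1])).round(1),'gap',round(s['finger_gap'],4),'F',s['force'].round(1),'q',s['joint_positions'].round(2))
    for x,y,z,yw in targets:
        a=np.radians(yw); yy=np.array([np.cos(a),np.sin(a),0]); zz=np.array([0,0,-1.]); T=np.stack([np.cross(yy,zz),yy,zz],1)
        print((x,y,z,yw),'->',(R.T@(np.array([x,y,z])-p)*1000).round(1).tolist(),Ro.from_matrix(R.T@T).as_rotvec().round(3).tolist())
if __name__=='__main__':
    plan(*[tuple(map(float,a.split(','))) for a in sys.argv[1:]])
E
python3 plan.py .6045,-.0235,.2,-8 .6045,-.0235,.1,-8
```

```text
t 3.2 tcp [0.2352 0.552  0.2563] yawY 66.9 gap 0.0857 F [-0.9 -0.2 -0.5] q [ 1.05  0.36  1.51  0.    1.27 -0.12]
(0.6045, -0.0235, 0.2, -8.0) -> [-565.3, -384.7, 56.3] [-0.0, 0.0, 1.308]
(0.6045, -0.0235, 0.1, -8.0) -> [-565.3, -384.6, 156.3] [-0.0, 0.0, 1.308]
```

>>> step_arm([
  [[-565, -385, 10], [0, 0, 1.308], 0.4],
  [[-565, -385, 10], [0, 0, 1.308], 0.4],
  [[-565, -385, 10], [0, 0, 1.308], 0.4],
  [[-565, -385, 10], [0, 0, 1.308], 0.4],
  [[-565, -385, 10], [0, 0, 1.308], 0.4],
  [[-565, -385, 10], [0, 0, 1.308], 0.4],
  [[-565, -385, 10], [0, 0, 1.308], 0.4],
  [[-565, -385, 10], [0, 0, 1.308], 0.4],
  [[-565, -385, 10], [0, 0, 1.308], 0.4],
  [[-565, -385, 10], [0, 0, 1.308], 0.4],
  [[-565, -385, 10], [0, 0, 1.308], 0.4],
  [[-565, -385, 56], [0, 0, 1.308], 0.4],
  [[-565, -385, 86], [0, 0, 1.308], 0.4],
  [[-565, -385, 86], [0, 0, 1.308], 0.4],
  [[-565, -385, 86], [0, 0, 1.308], 0.4],
])

```text
time: 5.08
tcp_pos: [0.6048, -0.0237, 0.1714]
eef_rot: [[0.139, 0.99, 0.001], [0.99, -0.139, -0.0], [-0.0, 0.002, -1.0]]
force: [-1.4, -0.6, 0.1]
finger_gap: 0.0514
```

```bash
python3 - <<'E'
from plan import *
P={n:shot(n,'b_'+n) for n in('top','side')}
plan((.6045,-.0235,.1,-8))
a=P['side']['pixels'][150:260,230:370,::-1]; cv2.imwrite('pics/bz.png',cv2.resize(a,None,fx=5,fy=5,interpolation=cv2.INTER_CUBIC))
E
```

```text
t 5.17 tcp [ 0.6053 -0.0236  0.1721] yawY -8.0 gap 0.0509 F [ 0.7 -0.8  0.2] q [-0.15  0.45  1.59 -0.    1.1  -0.01]
(0.6045, -0.0235, 0.1, -8) -> [0.0, -1.1, 72.1] [0.003, 0.0, 0.0]
```

View pics/bz.png

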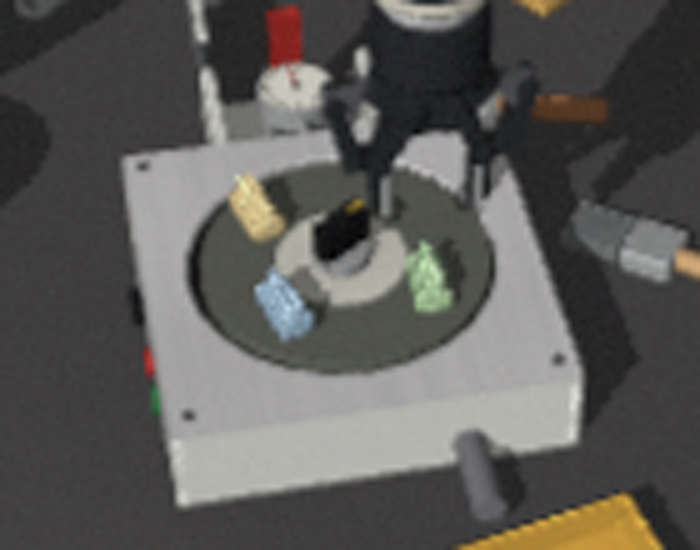

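The green model lies straight below the gripper, so I descend and close on it.

>>> step_arm([
  [[0, -1, 35], [0, 0, 0], 0.4],
  [[0, -1, 60], [0, 0, 0], 0.4],
  [[0, -1, 71], [0, 0, 0], 0.4],
  [[0, -1, 71], [0, 0, 0], 0.4],
  [[0, -1, 71], [0, 0, 0], 1],
  [[0, -1, 71], [0, 0, 0], 1],
  [[0, -1, 71], [0, 0, 0], 1],
  [[0, -1, 71], [0, 0, 0], 1],
  [[0, -1, 71], [0, 0, 0], 1],
])

```text
time: 6.3
tcp_pos: [0.6042, -0.0237, 0.1008]
eef_rot: [[0.14, 0.99, 0.003], [0.99, -0.14, -0.0], [-0.0, 0.003, -1.0]]
force: [-0.4, -0.0, 7.3]
finger_gap: 0.0224
```

```bash
python3 plan.py .6042,-.0237,.19,-8 .63,-.295,.19,-5 .63,-.295,.036,-5
```

```text
t 6.3 tcp [ 0.6042 -0.0237  0.1008] yawY -8.0 gap 0.0224 F [-0.4 -0.   7.3] q [-0.15  0.54  1.65 -0.    0.95 -0.01]
(0.6042, -0.0237, 0.19, -8.0) -> [0.0, 0.3, -89.2] [0.003, 0.0, -0.0]
(0.63, -0.295, 0.19, -5.0) -> [-265.0, 63.7, -89.0] [0.003, 0.0, -0.053]
(0.63, -0.295, 0.036, -5.0) -> [-265.0, 63.3, 65.0] [0.003, 0.0, -0.053]
```

>>> step_arm([
  [[0, 0, -40], [0, 0, 0], 1],
  [[0, 0, -75], [0, 0, 0], 1],
  [[-60, 14, -75], [0, 0, 0], 1],
  [[-120, 28, -75], [0, 0, -0.05], 1],
  [[-180, 42, -75], [0, 0, -0.05], 1],
  [[-240, 57, -75], [0, 0, -0.05], 1],
  [[-265, 63, -75], [0, 0, -0.05], 1],
  [[-265, 63, -40], [0, 0, -0.05], 1],
  [[-265, 63, 10], [0, 0, -0.05], 1],
  [[-265, 63, 45], [0, 0, -0.05], 1],
  [[-265, 63, 62], [0, 0, -0.05], 1],
  [[-265, 63, 64], [0, 0, -0.05], 1],
  [[-265, 63, 64], [0, 0, -0.05], 1],
])

```text
time: 7.92
tcp_pos: [0.6295, -0.2951, 0.0368]
eef_rot: [[0.09, 0.996, 0.002], [0.996, -0.09, -0.001], [-0.001, 0.002, -1.0]]
force: [-0.0, -0.6, -0.4]
finger_gap: 0.0223
```

```bash
python3 - <<'E'
from plan import *
p=shot('side','c_side')
plan((.63,-.295,.036,-5))
a=p['pixels'][150:400,200:430,::-1]; cv2.imwrite('pics/cz.png',cv2.resize(a,None,fx=2.4,fy=2.4,interpolation=cv2.INTER_CUBIC))
E
```

```text
t 7.97 tcp [ 0.6297 -0.2953  0.0371] yawY -5.1 gap 0.0227 F [ 0.5 -0.4 -0.5] q [-0.54  0.72  1.47 -0.    0.95 -0.45]
(0.63, -0.295, 0.036, -5) -> [0.3, 0.3, 1.1] [0.003, 0.001, -0.003]
```

View pics/cz.png

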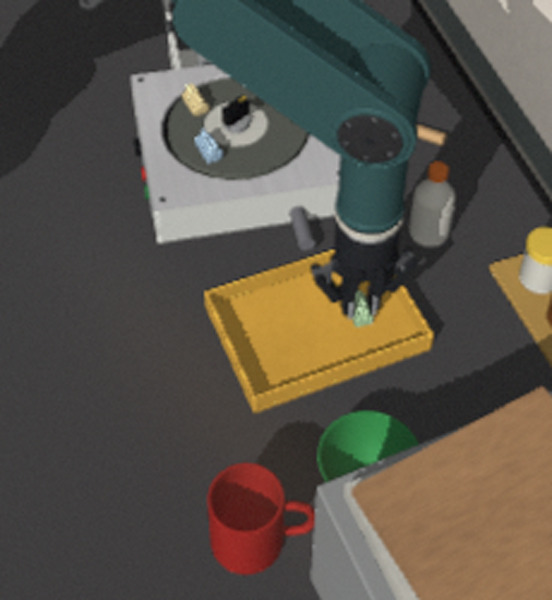

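The green model is in the tray, held at the floor. I let it go, lift and measure again.

>>> step_arm([
  [[0, 0, 2], [0, 0, 0], 1],
  [[0, 0, 2], [0, 0, 0], 0.5],
  [[0, 0, 2], [0, 0, 0], 0.4],
  [[0, 0, 2], [0, 0, 0], 0.4],
  [[0, 0, -45], [0, 0, 0], 0.4],
  [[0, 0, -105], [0, 0, 0], 0.4],
  [[0, 0, -150], [0, 0, 0], 0.4],
  [[0, 0, -150], [0, 0, 0], 0.4],
])

```text
time: 8.98
tcp_pos: [0.6311, -0.2963, 0.1905]
eef_rot: [[0.09, 0.996, 0.008], [0.996, -0.09, -0.005], [-0.004, 0.008, -1.0]]
force: [-0.7, -0.6, -0.0]
finger_gap: 0.0514
```

```bash
python3 - <<'E'
from find import *
P=find()
for n,p in P.items():
    C=cloud(p)
    for lab,ctr in(('b',(.504,-.018)),('a',(.511,.076))):
        m=(np.hypot(C[...,0]-ctr[0],C[...,1]-ctr[1])<.035)&(C[...,2]>.084)&(C[...,2]<.13); c=C[m]
        if m.sum()>8: print(n,lab,m.sum(),c.mean(0).round(4),cv2.minAreaRect((c[:,:2]*1000).astype(np.float32)))
from plan import plan
plan((.5045,-.018,.2,8.7),(.5045,-.018,.1,8.7))
E
```

```text
top a xy 0.5131 0.0896 size [22.3 36.8] long-axis yaw 147.7
side a xy 0.5054 0.0675 size [28.1 67.5] long-axis yaw 97.2
side b xy 0.5003 -0.0272 size [28.5 67.3] long-axis yaw 97.3
top a 39 [0.5118 0.0865 0.0944] ((512.5387573242188, 87.767333984375), (16.389427185058594, 30.22463035583496), 50.1089973449707)
side b 72 [ 0.5018 -0.0239  0.0933] ((503.1091613769531, -19.95100975036621), (23.693700790405273, 46.91319274902344), 10.130428314208984)
side a 67 [0.5081 0.0738 0.0931] ((509.3949890136719, 74.38810729980469), (23.389421463012695, 44.377593994140625), 12.137409210205078)
t 9.07 tcp [ 0.6284 -0.2948  0.1856] yawY -5.2 gap 0.0512 F [0.5 0.3 0.4] q [-0.54  0.55  1.37 -0.    1.22 -0.45]
(0.5045, -0.018, 0.2, 8.7) -> [264.5, -148.3, -14.6] [0.0, 0.0, -0.242]
(0.5045, -0.018, 0.1, 8.7) -> [264.5, -148.3, 85.4] [0.0, 0.0, -0.242]
```

>>> step_arm([
  [[55, -31, -14], [0, 0, -0.05], 0.4],
  [[110, -62, -14], [0, 0, -0.1], 0.4],
  [[165, -93, -14], [0, 0, -0.15], 0.4],
  [[220, -123, -14], [0, 0, -0.242], 0.4],
  [[264, -148, -5], [0, 0, -0.242], 0.4],
  [[264, -148, 20], [0, 0, -0.242], 0.4],
  [[264, -148, 55], [0, 0, -0.242], 0.4],
  [[264, -148, 75], [0, 0, -0.242], 0.4],
  [[264, -148, 85], [0, 0, -0.242], 0.4],
  [[264, -148, 85], [0, 0, -0.242], 0.4],
  [[264, -148, 85], [0, 0, -0.242], 1],
  [[264, -148, 85], [0, 0, -0.242], 1],
  [[264, -148, 85], [0, 0, -0.242], 1],
  [[264, -148, 85], [0, 0, -0.242], 1],
  [[264, -148, 85], [0, 0, -0.242], 1],
])

```text
time: 10.95
tcp_pos: [0.5054, -0.0187, 0.1012]
eef_rot: [[-0.151, 0.988, 0.002], [0.988, 0.151, -0.0], [-0.001, 0.002, -1.0]]
force: [-1.5, -0.8, 7.0]
finger_gap: 0.0222
```

```bash
python3 plan.py .572,-.295,.19,3 .572,-.295,.035,3
```

```text
t 10.95 tcp [ 0.5054 -0.0187  0.1012] yawY 8.7 gap 0.0222 F [-1.5 -0.8  7. ] q [-0.17  0.43  1.88 -0.    0.84 -0.33]
(0.572, -0.295, 0.19, 3.0) -> [-283.2, 24.1, -88.6] [0.002, 0.001, 0.1]
(0.572, -0.295, 0.035, 3.0) -> [-283.1, 23.9, 66.4] [0.002, 0.001, 0.1]
```

>>> step_arm([
  [[0, 0, -40], [0, 0, 0], 1],
  [[0, 0, -75], [0, 0, 0], 1],
  [[-60, 3, -75], [0, 0, 0], 1],
  [[-120, 6, -75], [0, 0, 0.05], 1],
  [[-180, 9, -75], [0, 0, 0.1], 1],
  [[-240, 12, -75], [0, 0, 0.1], 1],
  [[-282, 14, -75], [0, 0, 0.1], 1],
  [[-282, 14, -40], [0, 0, 0.1], 1],
  [[-282, 14, 10], [0, 0, 0.1], 1],
  [[-282, 14, 45], [0, 0, 0.1], 1],
  [[-282, 14, 64], [0, 0, 0.1], 1],
  [[-282, 14, 66], [0, 0, 0.1], 1],
  [[-282, 14, 66], [0, 0, 0.1], 1],
])

```text
time: 12.58
tcp_pos: [0.5621, -0.2956, 0.0354]
eef_rot: [[-0.052, 0.999, 0.001], [0.999, 0.052, -0.001], [-0.001, 0.001, -1.0]]
force: [-0.5, 0.6, -0.8]
finger_gap: 0.0224
```

```bash
python3 - <<'E'
from plan import *
p=shot('side','d_side')
plan((.562,-.295,.035,3))
a=p['pixels'][150:400,200:430,::-1]; cv2.imwrite('pics/dz.png',cv2.resize(a,None,fx=2.4,fy=2.4,interpolation=cv2.INTER_CUBIC))
E
```

```text
t 12.62 tcp [ 0.5622 -0.2957  0.0357] yawY 3.0 gap 0.0225 F [-0.6 -0.   0.4] q [-0.59  0.66  1.62 -0.    0.86 -0.64]
(0.562, -0.295, 0.035, 3) -> [0.7, -0.2, 0.7] [0.002, 0.001, -0.0]
```

View pics/dz.png

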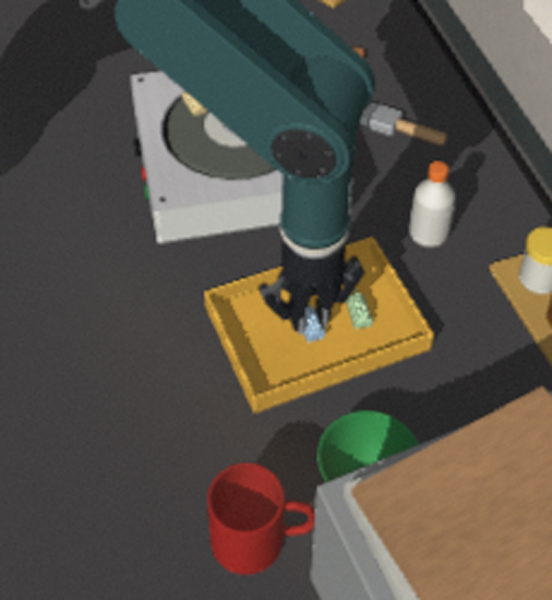

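>>> step_arm([
  [[0, 0, 1], [0, 0, 0], 0.6],
  [[0, 0, 1], [0, 0, 0], 0.5],
  [[0, 0, 1], [0, 0, 0], 0.5],
  [[0, 0, -45], [0, 0, 0], 0.5],
  [[0, 0, -105], [0, 0, 0], 0.5],
  [[0, 0, -150], [0, 0, 0], 0.4],
  [[0, 0, -150], [0, 0, 0], 0.4],
])

```text
time: 13.5
tcp_pos: [0.5638, -0.2968, 0.1891]
eef_rot: [[-0.052, 0.999, 0.007], [0.999, 0.052, -0.005], [-0.005, 0.007, -1.0]]
force: [0.7, -0.4, -0.6]
finger_gap: 0.0513
```

```bash
python3 - <<'E'
from find import *
P=find()
for n,p in P.items():
    C=cloud(p)
    for lab,ctr in(('a',(.511,.076)),):
        m=(np.hypot(C[...,0]-ctr[0],C[...,1]-ctr[1])<.035)&(C[...,2]>.084)&(C[...,2]<.13); c=C[m]
        if m.sum()>8: print(n,lab,m.sum(),c.mean(0).round(4),cv2.minAreaRect((c[:,:2]*1000).astype(np.float32)))
from plan import plan
plan((.511,.076,.2,10),(.511,.076,.1,10))
E
```

```text
top a xy 0.5107 0.0768 size [29.  47.5] long-axis yaw 100.8
side a xy 0.5053 0.0674 size [28.2 67.5] long-axis yaw 97.2
top a 81 [0.513  0.0752 0.0938] ((513.4902954101562, 75.57247924804688), (23.79713249206543, 41.627342224121094), 9.505025863647461)
side a 73 [0.5074 0.0737 0.0924] ((508.2635803222656, 76.95487976074219), (24.413103103637695, 48.125972747802734), 14.509355545043945)
t 13.6 tcp [ 0.5613 -0.2951  0.1846] yawY 3.0 gap 0.0514 F [ 0.2  0.9 -0.7] q [-0.59  0.47  1.51 -0.    1.15 -0.64]
(0.511, 0.076, 0.2, 10) -> [373.2, -30.9, -15.6] [0.001, 0.001, -0.123]
(0.511, 0.076, 0.1, 10) -> [373.3, -31.0, 84.4] [0.001, 0.001, -0.123]
```

>>> step_arm([
  [[60, -5, -14], [0, 0, 0], 0.4],
  [[120, -10, -14], [0, 0, 0], 0.4],
  [[180, -15, -14], [0, 0, -0.05], 0.4],
  [[240, -20, -14], [0, 0, -0.123], 0.4],
  [[300, -25, -14], [0, 0, -0.123], 0.4],
  [[355, -29, -14], [0, 0, -0.123], 0.4],
  [[373, -31, 0], [0, 0, -0.123], 0.4],
  [[373, -31, 20], [0, 0, -0.123], 0.4],
  [[373, -31, 55], [0, 0, -0.123], 0.4],
  [[373, -31, 75], [0, 0, -0.123], 0.4],
  [[373, -31, 84], [0, 0, -0.123], 0.4],
  [[373, -31, 84], [0, 0, -0.123], 0.4],
  [[373, -31, 84], [0, 0, -0.123], 1],
  [[373, -31, 84], [0, 0, -0.123], 1],
  [[373, -31, 84], [0, 0, -0.123], 1],
  [[373, -31, 84], [0, 0, -0.123], 1],
  [[373, -31, 84], [0, 0, -0.123], 1],
])

```text
time: 15.72
tcp_pos: [0.5117, 0.0756, 0.1012]
eef_rot: [[-0.174, 0.985, 0.002], [0.985, 0.174, -0.0], [-0.001, 0.002, -1.0]]
force: [-0.2, -0.7, 7.1]
finger_gap: 0.0224
```

```bash
python3 plan.py .498,-.295,.19,3 .498,-.295,.035,3
```

```text
t 15.72 tcp [0.5117 0.0756 0.1012] yawY 10.0 gap 0.0224 F [-0.2 -0.7  7.1] q [ 0.01  0.44  1.85 -0.    0.85 -0.16]
(0.498, -0.295, 0.19, 3.0) -> [-362.6, -77.9, -88.7] [0.002, 0.0, 0.123]
(0.498, -0.295, 0.035, 3.0) -> [-362.5, -78.2, 66.3] [0.002, 0.0, 0.123]
```

>>> step_arm([
  [[0, 0, -40], [0, 0, 0], 1],
  [[0, 0, -75], [0, 0, 0], 1],
  [[-60, -13, -75], [0, 0, 0], 1],
  [[-120, -26, -75], [0, 0, 0.05], 1],
  [[-180, -39, -75], [0, 0, 0.1], 1],
  [[-240, -52, -75], [0, 0, 0.12], 1],
  [[-300, -65, -75], [0, 0, 0.12], 1],
  [[-362, -78, -75], [0, 0, 0.12], 1],
  [[-362, -78, -75], [0, 0, 0.12], 1],
  [[-362, -78, -40], [0, 0, 0.12], 1],
  [[-362, -78, 10], [0, 0, 0.12], 1],
  [[-362, -78, 45], [0, 0, 0.12], 1],
  [[-362, -78, 64], [0, 0, 0.12], 1],
  [[-362, -78, 66], [0, 0, 0.12], 1],
  [[-362, -78, 66], [0, 0, 0.12], 1],
])

```text
time: 17.6
tcp_pos: [0.4974, -0.2938, 0.0348]
eef_rot: [[-0.056, 0.998, 0.0], [0.998, 0.056, -0.0], [-0.0, 0.0, -1.0]]
force: [0.3, -0.3, -0.9]
finger_gap: 0.0228
```

```bash
python3 - <<'E'
from plan import *
p=shot('side','e_side')
plan((.498,-.295,.035,3))
a=p['pixels'][150:400,200:430,::-1]; cv2.imwrite('pics/ez.png',cv2.resize(a,None,fx=2.4,fy=2.4,interpolation=cv2.INTER_CUBIC))
E
```

```text
t 17.65 tcp [ 0.4976 -0.2942  0.0351] yawY 3.2 gap 0.022 F [-0.3 -0.6 -0.1] q [-0.65  0.6   1.75 -0.    0.78 -0.71]
(0.498, -0.295, 0.035, 3) -> [-0.9, 0.3, 0.1] [0.001, 0.001, 0.003]
```

View pics/ez.png

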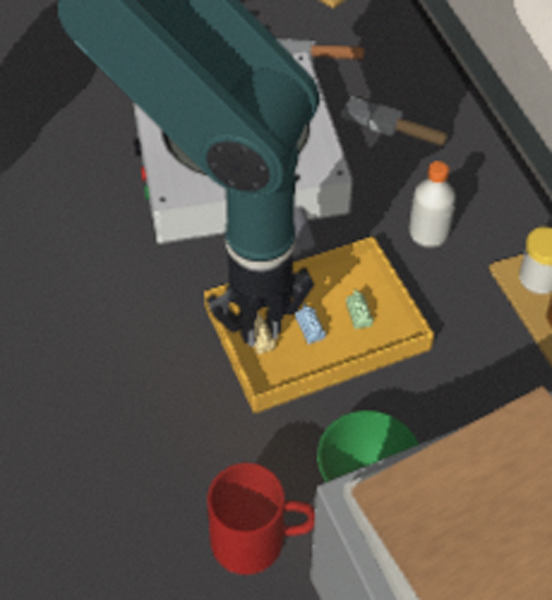

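>>> step_arm([
  [[0, 0, 1], [0, 0, 0], 0.6],
  [[0, 0, 1], [0, 0, 0], 0.5],
  [[0, 0, 1], [0, 0, 0], 0.5],
  [[0, 0, -45], [0, 0, 0], 0.5],
  [[0, 0, -105], [0, 0, 0], 0.5],
  [[0, 0, -150], [0, 0, 0], 0.4],
  [[0, 0, -150], [0, 0, 0], 0.4],
])

```text
time: 18.52
tcp_pos: [0.4995, -0.2961, 0.1886]
eef_rot: [[-0.055, 0.998, 0.007], [0.998, 0.055, -0.005], [-0.006, 0.007, -1.0]]
force: [0.6, -0.9, 0.0]
finger_gap: 0.0511
```

```bash
python3 - <<'E'
from plan import *
for n in('top','side'):
    p=shot(n,'f_'+n); C=cloud(p); im=p['pixels'].astype(int)
    red=(im[...,0]>110)&(im[...,1]<60)&(im[...,2]<60)&(np.hypot(C[...,0]-.585,C[...,1]-.26)<.06)
    c=C[red]; t=c[(c[:,2]>.095)&(c[:,2]<.115)]
    print(n,red.sum(),c.mean(0).round(4),np.percentile(c[:,2],[5,50,95]).round(3),'top',len(t),t.mean(0).round(4) if len(t) else 0, cv2.minAreaRect((c[:,:2]*1000).astype(np.float32)))
    for t,z in [('gauge_grip',.105),('dial',.067)]:
        x=r.place_of(p,t)
        if x: u,v=x[0]['uv']; print(n,t,wz(p,u,v,z).round(4),x[0]['p'])
    o=ortho(p,.105,.48,.66,.14,.42,2800); cv2.imwrite(f'pics/g_{n}.png',o)
    o=ortho(p,.02,.40,.74,-.42,-.16,1800); cv2.imwrite(f'pics/f_tr_{n}.png',o)
plan((.585,.2,.25,90))
E
```

```text
top 19 [0.5794 0.2544 0.0639] [0.002 0.07  0.097] top 2 [0.5777 0.2509 0.0987] ((579.1730346679688, 262.85675048828125), (17.2625789642334, 28.289216995239258), 1.684749960899353)
top gauge_grip [0.5871 0.2617 0.105 ] 0.56
top dial [0.5792 0.2166 0.067 ] 0.57<stdin>:6: RuntimeWarning: Mean of empty slice.
  ret = um.true_divide(
Traceback (most recent call last):
IndexError: index -1 is out of bounds for axis 0 with size 0
```

View pics/g_top.png

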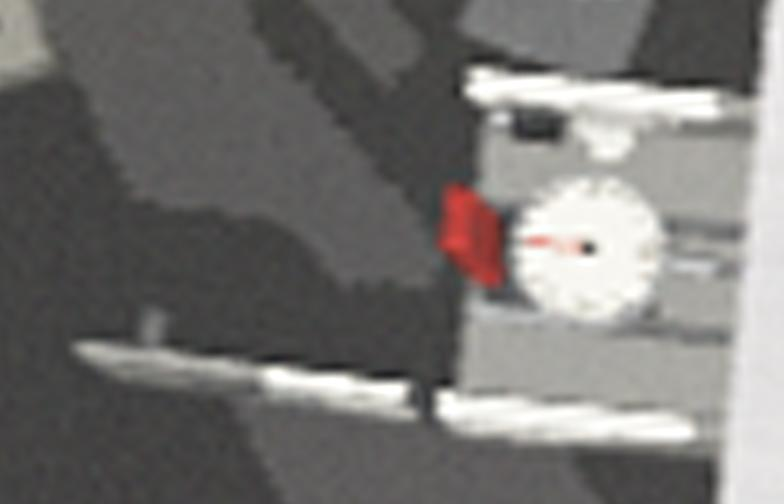

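```bash
python3 - <<'E'
from plan import *
p=shot('side','f_side')
o=ortho(p,.02,.40,.74,-.42,-.16,1800); cv2.imwrite(f'pics/f_tr_side.png',o)
a=p['pixels'][110:400,190:430,::-1]; cv2.imwrite('pics/fz.png',cv2.resize(a,(496,600),interpolation=cv2.INTER_CUBIC))
plan((.5814,.257,.19,84.4),(.5814,.257,.1,84.4))
E
```

```text
t 18.77 tcp [ 0.4962 -0.2936  0.1827] yawY 3.1 gap 0.0517 F [-0.7 -1.2  0.1] q [-0.65  0.4   1.64 -0.    1.1  -0.71]
(0.5814, 0.257, 0.19, 84.4) -> [545.1, 115.3, -6.5] [-0.001, -0.003, -1.418]
(0.5814, 0.257, 0.1, 84.4) -> [544.9, 115.5, 83.5] [-0.001, -0.003, -1.418]
```

View pics/fz.png

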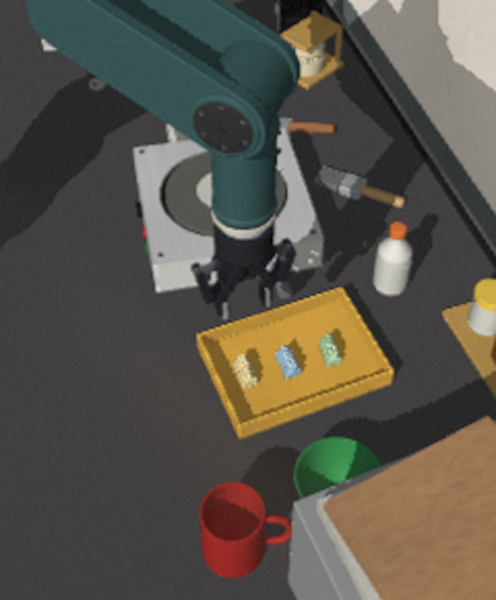

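The three models lie well inside the tray. Next is the gauge tab.

>>> step_arm([
  [[545, 115, -15], [0, 0, -1.418], 0.6],
  [[545, 115, -15], [0, 0, -1.418], 0.6],
  [[545, 115, -15], [0, 0, -1.418], 0.6],
  [[545, 115, -15], [0, 0, -1.418], 0.6],
  [[545, 115, -15], [0, 0, -1.418], 0.6],
  [[545, 115, -15], [0, 0, -1.418], 0.6],
  [[545, 115, -15], [0, 0, -1.418], 0.6],
  [[545, 115, -15], [0, 0, -1.418], 0.6],
  [[545, 115, -15], [0, 0, -1.418], 0.6],
  [[545, 115, -15], [0, 0, -1.418], 0.6],
  [[545, 115, 20], [0, 0, -1.418], 0.6],
  [[545, 115, 40], [0, 0, -1.418], 0.6],
  [[545, 115, 40], [0, 0, -1.418], 0.6],
])

```text
time: 20.4
tcp_pos: [0.5798, 0.2543, 0.1413]
eef_rot: [[-0.995, 0.098, -0.006], [0.098, 0.995, -0.002], [0.006, -0.003, -1.0]]
force: [-0.3, -0.3, -0.5]
finger_gap: 0.034
```

```bash
python3 - <<'E'
from plan import *
plan((.5814,.257,.1,84.4))
for n in('top','side'):
    p=shot(n,'g_'+n)
    if n=='side': a=p['pixels'][110:220,230:370,::-1]; cv2.imwrite('pics/gz.png',cv2.resize(a,None,fx=5,fy=5,interpolation=cv2.INTER_CUBIC))
E
```

```text
t 20.4 tcp [0.5798 0.2543 0.1413] yawY 84.4 gap 0.034 F [-0.3 -0.3 -0.5] q [ 0.3   0.52  1.55 -0.    1.08 -1.17]
(0.5814, 0.257, 0.1, 84.4) -> [-1.6, 2.9, 41.3] [-0.003, -0.006, -0.001]
```

View pics/gz.png

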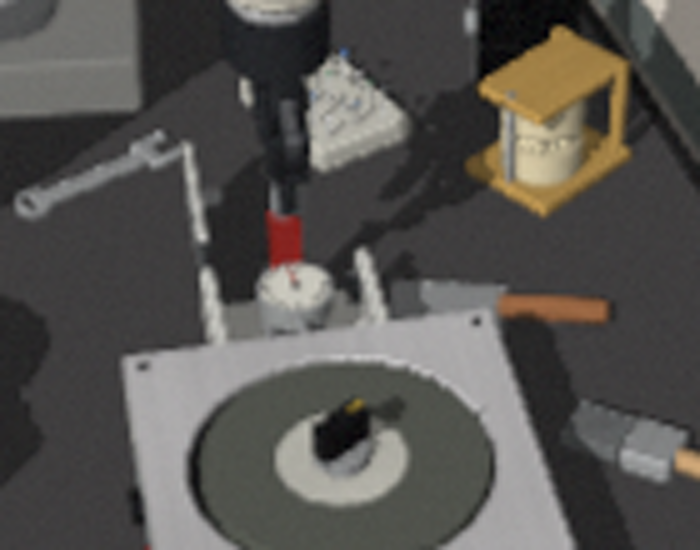

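>>> step_arm([
  [[-2, 3, 20], [0, 0, 0], 0.6],
  [[-2, 3, 40], [0, 0, 0], 0.6],
  [[-2, 3, 40], [0, 0, 0], 0.6],
  [[-2, 3, 40], [0, 0, 0], 1],
  [[-2, 3, 40], [0, 0, 0], 1],
  [[-2, 3, 40], [0, 0, 0], 1],
  [[-2, 3, 40], [0, 0, 0], 1],
])

```text
time: 21.38
tcp_pos: [0.5847, 0.2587, 0.1049]
eef_rot: [[-0.995, 0.098, 0.001], [0.098, 0.995, -0.0], [-0.001, -0.0, -1.0]]
force: [0.9, -2.5, 1.8]
finger_gap: 0.0088
```

>>> step_arm([
  [[0, -8, 0], [0, 0, 0], 1],
  [[0, -16, 0], [0, 0, 0], 1],
  [[0, -24, 0], [0, 0, 0], 1],
  [[0, -30, 0], [0, 0, 0], 1],
  [[0, -33, 0], [0, 0, 0], 1],
  [[0, -34, 0], [0, 0, 0], 1],
  [[0, -34, 0], [0, 0, 0], 1],
])

```text
time: 22.25
tcp_pos: [0.5821, 0.2314, 0.105]
eef_rot: [[-0.995, 0.1, 0.003], [0.1, 0.995, 0.011], [-0.002, 0.011, -1.0]]
force: [-0.0, 28.2, 0.1]
finger_gap: 0.0089
```

```bash
python3 plan.py .5847,.2587,.1049,84.4
```

```text
t 22.25 tcp [0.5821 0.2314 0.105 ] yawY 84.3 gap 0.0089 F [-0.  28.2  0.1] q [ 0.26  0.55  1.6   0.01  0.98 -1.21]
(0.5847, 0.2587, 0.1049, 84.4) -> [0.1, 27.5, 0.4] [0.011, 0.002, -0.002]
```

>>> step_arm([
  [[0, 2, 0], [0, 0, 0], 1],
  [[0, 5, 0], [0, 0, 0], 0.8],
  [[0, 6, 0], [0, 0, 0], 0.6],
  [[0, 6, 0], [0, 0, 0], 0.6],
  [[0, 6, -40], [0, 0, 0], 0.6],
  [[0, 6, -80], [0, 0, 0], 0.6],
  [[60, 10, -80], [0, 0, 0], 0.6],
  [[120, 10, -80], [0, 0, 0], 0.6],
  [[120, 10, -80], [0, 0, 0], 0.6],
])

```text
time: 23.38
tcp_pos: [0.4564, 0.2454, 0.1834]
eef_rot: [[-0.995, 0.096, -0.006], [0.096, 0.995, -0.002], [0.006, -0.003, -1.0]]
force: [0.1, -0.3, 0.8]
finger_gap: 0.0344
```

```bash
python3 - <<'E'
from plan import *
plan((.558,.024,.2,84.4))
for n in('top','side'):
    p=shot(n,'h_'+n)
    o=ortho(p,.067,.46,.68,.12,.30,3000); cv2.imwrite(f'pics/hd_{n}.png',cv2.resize(o,None,fx=.9,fy=.9))
    for t,z in [('gauge_grip',.105),('dial',.067)]:
        x=r.place_of(p,t)
        if x: u,v=x[0]['uv']; print(n,t,wz(p,u,v,z).round(4),x[0]['p'])
E
```

```text
t 23.38 tcp [0.4564 0.2454 0.1834] yawY 84.5 gap 0.0344 F [ 0.1 -0.3  0.8] q [ 0.36  0.33  1.77 -0.    1.05 -1.11]
(0.558, 0.024, 0.2, 84.4) -> [-122.3, -210.7, -16.7] [-0.003, -0.006, 0.002]
top gauge_grip [0.5859 0.2321 0.105 ] 0.65
top dial [0.5743 0.195  0.067 ] 0.69
side gauge_grip [0.5665 0.2335 0.105 ] 0.61
side dial [0.5652 0.2059 0.067 ] 0.49
```

View pics/hd_top.png

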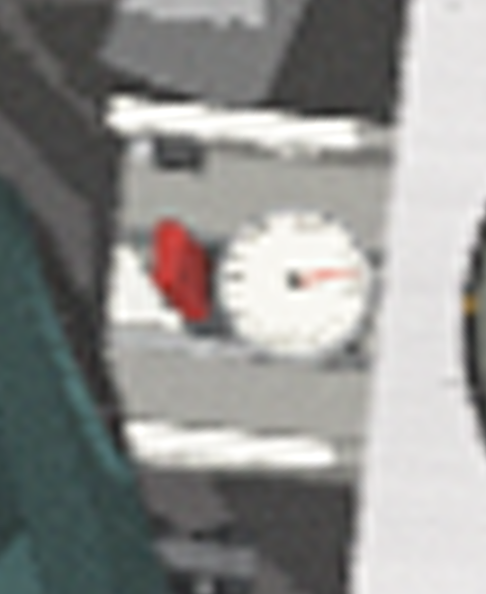

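View pics/hd_side.png

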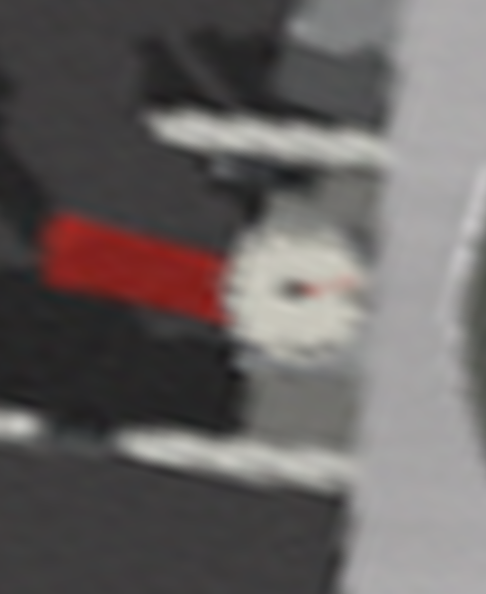

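```bash
python3 - <<'E'
from plan import *
for n in('top','side'):
    p=r.camera(n); C=cloud(p)
    o=ortho(p,.112,.49,.63,-.05,.10,4000); cv2.imwrite(f'pics/hub_{n}.png',o)
    m=(np.hypot(C[...,0]-.558,C[...,1]-.024)<.04)&(C[...,2]>.105)&(C[...,2]<.125); c=C[m]
    print(n,m.sum(),c.mean(0).round(4),cv2.minAreaRect((c[:,:2]*1000).astype(np.float32)))
E
python3 -c "
import cv2,numpy as np
cv2.imwrite('pics/hubs.png',cv2.resize(np.hstack([cv2.imread('pics/hub_top.png'),cv2.imread('pics/hub_side.png')]),None,fx=.66,fy=.66))"
```

```text
top 60 [0.5584 0.0222 0.112 ] ((557.9456787109375, 21.69717788696289), (41.76249694824219, 15.29208755493164), 28.506696701049805)
side 53 [0.5544 0.0208 0.1118] ((554.0138549804688, 21.69890785217285), (42.07903289794922, 18.631793975830078), 27.071571350097656)
```

View pics/hubs.png

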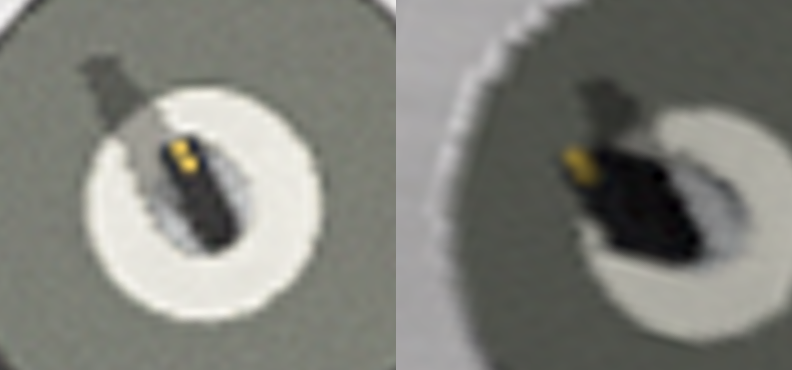

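```bash
python3 plan.py .557,.023,.19,-62 .557,.023,.109,-62
```

```text
t 23.77 tcp [0.4638 0.2466 0.1842] yawY 84.4 gap 0.0341 F [-0.3  0.6  0.1] q [ 0.36  0.33  1.76 -0.    1.05 -1.11]
(0.557, 0.023, 0.19, -62.0) -> [-114.8, -213.4, -5.7] [0.001, 0.0, 2.554]
(0.557, 0.023, 0.109, -62.0) -> [-114.8, -213.4, 75.3] [0.001, 0.0, 2.554]
```

>>> step_arm([
  [[-30, -53, -10], [0, 0, 0.18], 0.5],
  [[-60, -110, -10], [0, 0, 0.36], 0.5],
  [[-90, -160, -10], [0, 0, 0.54], 0.5],
  [[-115, -213, -10], [0, 0, 0.72], 0.5],
  [[-115, -213, -10], [0, 0, 0.9], 0.5],
  [[-115, -213, -10], [0, 0, 1.08], 0.5],
  [[-115, -213, -10], [0, 0, 1.26], 0.5],
  [[-115, -213, -10], [0, 0, 1.44], 0.5],
  [[-115, -213, -10], [0, 0, 1.62], 0.5],
  [[-115, -213, -10], [0, 0, 1.8], 0.5],
  [[-115, -213, -10], [0, 0, 1.98], 0.5],
  [[-115, -213, -10], [0, 0, 2.16], 0.5],
  [[-115, -213, -10], [0, 0, 2.34], 0.5],
  [[-115, -213, -10], [0, 0, 2.52], 0.5],
  [[-115, -213, -10], [0, 0, 2.554], 0.5],
  [[-115, -213, -10], [0, 0, 2.554], 0.5],
])

```text
time: 25.78
tcp_pos: [0.5565, 0.0234, 0.1942]
eef_rot: [[0.881, 0.473, -0.0], [0.473, -0.881, -0.0], [-0.0, 0.0, -1.0]]
force: [0.2, -0.2, 0.5]
finger_gap: 0.0427
```

```bash
python3 plan.py .557,.023,.109,-62
```

```text
t 25.77 tcp [0.5565 0.0234 0.1942] yawY -61.8 gap 0.0427 F [ 0.2 -0.2  0.5] q [-0.08  0.36  1.68 -0.    1.1   1.  ]
(0.557, 0.023, 0.109, -62.0) -> [0.3, 0.6, 85.2] [0.0, 0.0, 0.004]
```

>>> step_arm([
  [[0, 0, 40], [0, 0, 0], 0.5],
  [[0, 0, 70], [0, 0, 0], 0.5],
  [[0, 0, 85], [0, 0, 0], 0.5],
  [[0, 0, 85], [0, 0, 0], 0.5],
  [[0, 0, 85], [0, 0, 0], 1],
  [[0, 0, 85], [0, 0, 0], 1],
  [[0, 0, 85], [0, 0, 0], 1],
  [[0, 0, 85], [0, 0, 0], 1],
])

```text
time: 26.78
tcp_pos: [0.5576, 0.023, 0.1107]
eef_rot: [[0.882, 0.471, 0.003], [0.471, -0.882, -0.001], [0.002, 0.002, -1.0]]
force: [1.0, -3.6, 6.2]
finger_gap: 0.0149
```

```bash
python3 plan.py .557,.023,.109,-62
```

```text
t 26.77 tcp [0.5576 0.023  0.1107] yawY -61.9 gap 0.0149 F [ 1.  -3.6  6.2] q [-0.08  0.47  1.75 -0.    0.91  1.  ]
(0.557, 0.023, 0.109, -62.0) -> [-0.5, -0.3, 1.7] [0.002, -0.002, 0.002]
```

>>> step_arm([
  [[0, 0, 0], [0, 0, -0.13], 1],
  [[0, 0, 0], [0, 0, -0.26], 1],
  [[0, 0, 0], [0, 0, -0.39], 1],
  [[0, 0, 0], [0, 0, -0.52], 1],
  [[0, 0, 0], [0, 0, -0.52], 1],
  [[0, 0, 0], [0, 0, -0.52], 1],
])

```text
time: 27.52
tcp_pos: [0.5578, 0.0227, 0.1107]
eef_rot: [[0.531, 0.847, 0.003], [0.847, -0.531, -0.002], [0.0, 0.004, -1.0]]
force: [1.3, -4.8, 7.1]
finger_gap: 0.0149
```

```bash
cat > dial.py <<'E'
from plan import *
def dial(tag):
    plan()
    out=[]
    for n in('top','side'):
        p=r.camera(n); o=ortho(p,.067,.54,.61,.15,.23,5000)
        out.append(o)
        im=o.astype(int); X,Y=.61-(np.arange(o.shape[0])+.5)/5000,.23-(np.arange(o.shape[1])+.5)/5000
        # dial center: bright blob
        br=((im.min(2)>150)).astype(np.uint8); k,l,st,ct=cv2.connectedComponentsWithStats(br)
        # red needle pixels
        red=(im[...,2]-im[...,1]>40)&(im[...,2]-im[...,0]>30)
        c0=np.array({'top':(.5755,.1905),'side':(.571,.189)}[n])
        x,y=np.meshgrid(X,Y,indexing='ij'); 
        m=red&(np.hypot(x-c0[0],y-c0[1])<.022)
        d=np.array([x[m].mean()-c0[0],y[m].mean()-c0[1]]) if m.sum()>20 else None
        if d is None: print(n,'no needle'); continue
        gx,gy=np.array([.9953,-.0971]),np.array([.0971,.9953])
        a=np.arctan2(d@gx,d@gy)%(2*np.pi) # clockwise from +y : y->x is clockwise
        print(n,'needle',round(a,2),m.sum(),'len',np.hypot(*d).round(4),'mean',(d+c0).round(4))
    cv2.imwrite(f'pics/dial_{tag}.png',np.hstack(out))
if __name__=='__main__': dial(sys.argv[1])
E
python3 dial.py 1
```

```text
t 27.52 tcp [0.5578 0.0227 0.1107] yawY -32.1 gap 0.0149 F [ 1.3 -4.8  7.1] q [-0.08  0.47  1.75 -0.    0.91  0.48]
top needle 4.0 899 len 0.0115 mean [0.5661 0.1838]
side no needle
```

View pics/dial_1.png

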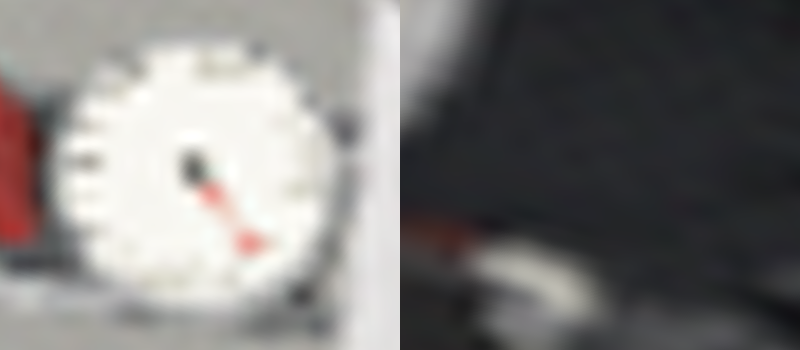

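Turning counter-clockwise raises the reading from 2.9 to 3.9, which fits a high spot about 67° farther on.

>>> step_arm([
  [[0, 0, 0], [0, 0, -0.13], 1],
  [[0, 0, 0], [0, 0, -0.26], 1],
  [[0, 0, 0], [0, 0, -0.39], 1],
  [[0, 0, 0], [0, 0, -0.52], 1],
  [[0, 0, 0], [0, 0, -0.65], 1],
  [[0, 0, 0], [0, 0, -0.78], 1],
  [[0, 0, 0], [0, 0, -0.78], 1],
  [[0, 0, 0], [0, 0, -0.78], 1],
])

```text
time: 28.62
tcp_pos: [0.5583, 0.0226, 0.1107]
eef_rot: [[-0.218, 0.976, 0.004], [0.976, 0.218, -0.002], [-0.003, 0.004, -1.0]]
force: [2.4, -5.7, 4.7]
finger_gap: 0.0148
```

```bash
sed -i 's/(.5755,.1905)/(.577,.1914)/' dial.py; python3 dial.py 2
```

```text
t 28.62 tcp [0.5583 0.0226 0.1107] yawY 12.6 gap 0.0148 F [ 2.4 -5.7  4.7] q [-0.08  0.47  1.75 -0.    0.91 -0.3 ]
top needle 4.85 417 len 0.0132 mean [0.5642 0.1945]
side no needle
```

View pics/dial_2.png

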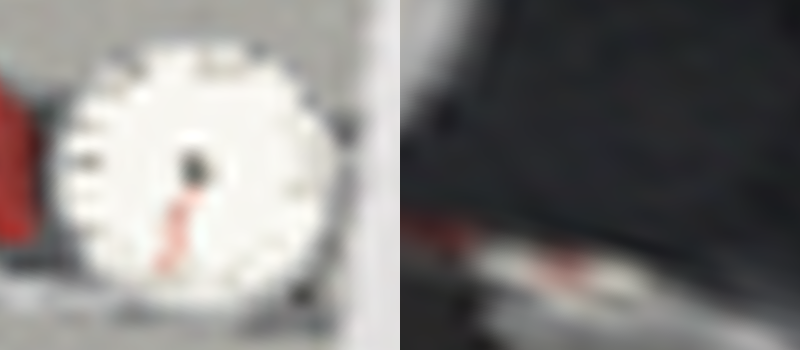

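>>> step_arm([
  [[0, 0, 0], [0, 0, -0.13], 1],
  [[0, 0, 0], [0, 0, -0.26], 1],
  [[0, 0, 0], [0, 0, -0.4], 1],
  [[0, 0, 0], [0, 0, -0.4], 1],
  [[0, 0, 0], [0, 0, -0.4], 1],
])

```text
time: 29.35
tcp_pos: [0.5586, 0.0227, 0.1107]
eef_rot: [[-0.581, 0.814, 0.005], [0.814, 0.581, -0.002], [-0.004, 0.003, -1.0]]
force: [2.6, -5.7, 3.8]
finger_gap: 0.0151
```

```bash
python3 dial.py 3
```

```text
t 29.35 tcp [0.5586 0.0227 0.1107] yawY 35.5 gap 0.0151 F [ 2.6 -5.7  3.8] q [-0.08  0.47  1.75 -0.    0.91 -0.7 ]
top needle 4.96 123 len 0.0125 mean [0.5652 0.1957]
side no needle
```

>>> step_arm([
  [[0, 0, 0], [0, 0, -0.13], 1],
  [[0, 0, 0], [0, 0, -0.26], 1],
  [[0, 0, 0], [0, 0, -0.4], 1],
  [[0, 0, 0], [0, 0, -0.4], 1],
  [[0, 0, 0], [0, 0, -0.4], 1],
])

```text
time: 30.08
tcp_pos: [0.5588, 0.0229, 0.1107]
eef_rot: [[-0.852, 0.524, 0.005], [0.524, 0.852, -0.001], [-0.005, 0.002, -1.0]]
force: [3.2, -3.7, 3.9]
finger_gap: 0.0148
```

```bash
python3 dial.py 4
```

```text
t 30.07 tcp [0.5588 0.0229 0.1107] yawY 58.4 gap 0.0148 F [ 3.2 -3.7  3.9] q [-0.08  0.47  1.75 -0.    0.91 -1.1 ]
top no needle
side no needle
```

>>> step_arm([
  [[0, 0, 0], [0, 0, -0.13], 1],
  [[0, 0, 0], [0, 0, -0.26], 1],
  [[0, 0, 0], [0, 0, -0.4], 1],
  [[0, 0, 0], [0, 0, -0.4], 1],
  [[0, 0, 0], [0, 0, -0.4], 1],
])

```text
time: 30.8
tcp_pos: [0.5588, 0.0232, 0.1107]
eef_rot: [[-0.988, 0.153, 0.005], [0.153, 0.988, -0.001], [-0.005, -0.0, -1.0]]
force: [5.0, -2.7, 3.5]
finger_gap: 0.0157
```

```bash
python3 dial.py 5
```

```text
t 30.8 tcp [0.5588 0.0232 0.1107] yawY 81.2 gap 0.0157 F [ 5.  -2.7  3.5] q [-0.08  0.47  1.75 -0.    0.91 -1.5 ]
top no needle
side no needle
```

```bash
python3 -c "
import cv2,numpy as np
cv2.imwrite('pics/d345.png',np.hstack([cv2.resize(cv2.imread(f'pics/dial_{i}.png')[:,:400],None,fx=.65,fy=.65) for i in (3,4,5)]))"
```

```text
(no output)
```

View pics/d345.png

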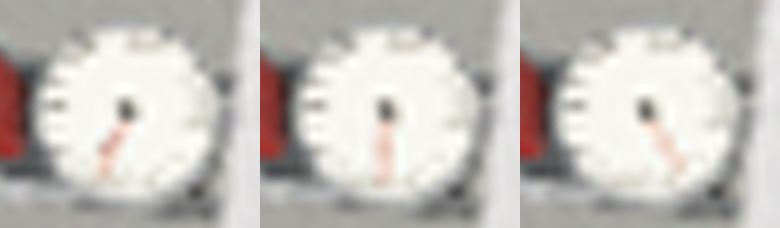

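```bash
python3 - <<'E'
import numpy as np
from scipy.optimize import least_squares
y=np.radians([-62,-32.1,12.6,35.5,58.4,81.2]);n=np.array([2.9,3.92,4.85,4.95,4.63,4.08])
for free in(0,1):
    f=lambda q:q[0]+(q[2] if free else 2.1)*np.cos(y-q[1])-n
    s=least_squares(f,[3.1,.5,2.1]); print(s.x[0],np.degrees(s.x[1]),s.x[2],s.fun.round(2),'max',s.x[0]+(s.x[2] if free else 2.1))
E
```

```text
2.8471334890948112 26.9877065305296 2.1 [-0.02  0.01  0.03 -0.03  0.01 -0.  ] max 4.947133489094812
2.8659452576663105 27.207353164672497 2.072542097755945 [-0.01  0.    0.02 -0.03  0.01  0.  ] max 4.9384873554222555
```

>>> step_arm([
  [[0, 0, 0], [0, 0, 0.15], 1],
  [[0, 0, 0], [0, 0, 0.3], 1],
  [[0, 0, 0], [0, 0, 0.45], 1],
  [[0, 0, 0], [0, 0, 0.6], 1],
  [[0, 0, 0], [0, 0, 0.75], 1],
  [[0, 0, 0], [0, 0, 0.9], 1],
  [[0, 0, 0], [0, 0, 0.946], 1],
  [[0, 0, 0], [0, 0, 0.946], 1],
  [[0, 0, 0], [0, 0, 0.946], 1],
])

```text
time: 32.02
tcp_pos: [0.5585, 0.0226, 0.1107]
eef_rot: [[-0.453, 0.891, 0.005], [0.891, 0.453, -0.002], [-0.004, 0.003, -1.0]]
force: [3.7, -5.1, 5.7]
finger_gap: 0.0151
```

```bash
python3 dial.py 6; python3 -c "
import cv2
cv2.imwrite('pics/d6.png',cv2.imread('pics/dial_6.png')[:,:400])"
```

```text
t 32.02 tcp [0.5585 0.0226 0.1107] yawY 27.0 gap 0.0151 F [ 3.7 -5.1  5.7] q [-0.08  0.47  1.75 -0.    0.91 -0.55]
top needle 4.96 224 len 0.0126 mean [0.5651 0.1956]
side no needle
```

View pics/d6.png

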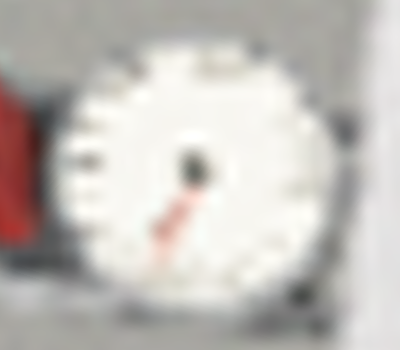

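>>> step_arm([
  [[0, 0, 0], [0, 0, 0], 0.8],
  [[0, 0, 0], [0, 0, 0], 0.5],
  [[0, 0, 0], [0, 0, 0], 0.5],
  [[0, 0, -40], [0, 0, 0], 0.5],
  [[0, 0, -85], [0, 0, 0], 0.5],
  [[0, 0, -85], [0, 0, 0], 0.5],
])

```text
time: 32.88
tcp_pos: [0.5583, 0.0236, 0.1975]
eef_rot: [[-0.455, 0.89, 0.006], [0.89, 0.455, -0.0], [-0.003, 0.005, -1.0]]
force: [-0.2, 0.4, -1.5]
finger_gap: 0.0427
```

```bash
python3 dial.py 7; python3 -c "
from plan import *
plan((.5818,.2678,.195,-5.6),(.5818,.2678,.105,-5.6))"
```

```text
t 32.88 tcp [0.5583 0.0236 0.1975] yawY 27.1 gap 0.0427 F [-0.2  0.4 -1.5] q [-0.08  0.36  1.67  0.    1.1  -0.55]
top needle 4.99 120 len 0.0146 mean [0.5635 0.1967]
side no needle
t 32.98 tcp [0.5558 0.0238 0.1943] yawY 27.1 gap 0.0428 F [-0.1 -0.   0.2] q [-0.08  0.36  1.68  0.    1.1  -0.55]
(0.5818, 0.2678, 0.195, -5.6) -> [205.4, 134.3, -0.7] [-0.0, -0.0, 0.571]
(0.5818, 0.2678, 0.105, -5.6) -> [205.4, 134.3, 89.3] [-0.0, -0.0, 0.571]
```

>>> step_arm([
  [[50, 33, 0], [0, 0, 0.15], 1],
  [[100, 66, 0], [0, 0, 0.3], 1],
  [[150, 98, 0], [0, 0, 0.45], 1],
  [[205, 134, 0], [0, 0, 0.571], 1],
  [[205, 134, 0], [0, 0, 0.571], 1],
  [[205, 134, 40], [0, 0, 0.571], 1],
  [[205, 134, 75], [0, 0, 0.571], 1],
  [[205, 134, 89], [0, 0, 0.571], 1],
  [[205, 134, 89], [0, 0, 0.571], 1],
])

```text
time: 34.1
tcp_pos: [0.581, 0.2661, 0.1038]
eef_rot: [[0.098, 0.995, -0.003], [0.995, -0.098, -0.001], [-0.002, -0.003, -1.0]]
force: [0.0, 0.1, 0.3]
finger_gap: 0.0001
```

```bash
python3 plan.py .5797,.2469,.105,-5.6
```

```text
t 34.1 tcp [0.581  0.2661 0.1038] yawY -5.6 gap 0.0001 F [0.  0.1 0.3] q [ 0.32  0.57  1.57 -0.    1.01  0.42]
(0.5797, 0.2469, 0.105, -5.6) -> [-19.2, 0.6, -1.2] [-0.003, 0.002, -0.0]
```

>>> step_arm([
  [[-8, 0, 0], [0, 0, 0], 1],
  [[-14, 0, 0], [0, 0, 0], 1],
  [[-18, 0, 0], [0, 0, 0], 1],
  [[-20, 0, 0], [0, 0, 0], 1],
  [[-22, 0, 0], [0, 0, 0], 1],
  [[-24, 0, 0], [0, 0, 0], 1],
  [[-24, 0, 0], [0, 0, 0], 1],
])

```text
time: 34.98
tcp_pos: [0.5808, 0.2478, 0.1063]
eef_rot: [[0.099, 0.995, 0.003], [0.995, -0.099, 0.008], [0.008, 0.002, -1.0]]
force: [-0.5, 16.7, 0.4]
finger_gap: -0.0002
```

```bash
python3 dial.py 8
```

```text
t 34.98 tcp [0.5808 0.2478 0.1063] yawY -5.7 gap -0.0002 F [-0.5 16.7  0.4] q [0.29 0.56 1.59 0.01 0.99 0.39]
top needle 4.97 211 len 0.0131 mean [0.5647 0.1959]
side no needle
```

>>> step_arm([
  [[-1, 0, 0], [0, 0, 0], 1],
  [[-2, 0, 0], [0, 0, 0], 1],
  [[-3, 0, 0], [0, 0, 0], 1],
  [[-3, 0, 0], [0, 0, 0], 1],
])

```text
time: 35.58
tcp_pos: [0.5808, 0.2476, 0.1065]
eef_rot: [[0.1, 0.995, 0.004], [0.995, -0.1, 0.012], [0.012, 0.003, -1.0]]
force: [0.4, 27.8, -2.4]
finger_gap: 0.0
```

```bash
python3 dial.py 9; python3 -c "
import cv2
cv2.imwrite('pics/d9.png',cv2.resize(cv2.imread('pics/dial_9.png'),None,fx=1,fy=1))"
```

```text
t 35.58 tcp [0.5808 0.2476 0.1065] yawY -5.7 gap 0.0 F [ 0.4 27.8 -2.4] q [0.29 0.56 1.59 0.01 0.98 0.38]
top needle 4.91 519 len 0.01 mean [0.5674 0.1943]
side needle 5.39 305 len 0.0154 mean [0.56   0.1998]
```

View pics/d9.png

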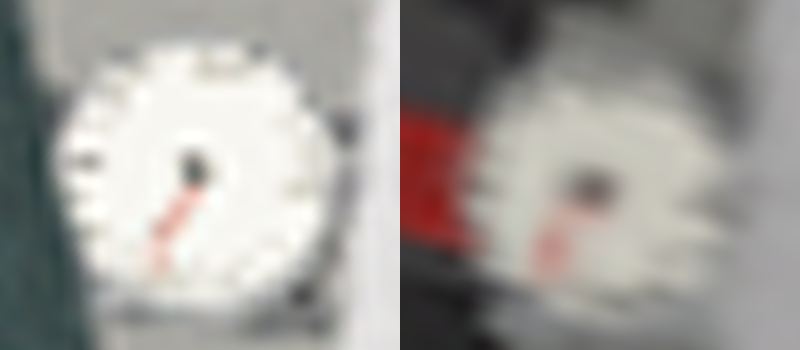

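>>> step_arm([
  [[5, 0, 0], [0, 0, 0], 1],
  [[15, 0, 0], [0, 0, 0], 1],
  [[30, 0, -20], [0, 0, 0], 1],
  [[60, 0, -60], [0, 0, 0], 1],
  [[90, -50, -90], [0, 0, 0], 1],
  [[90, -80, -90], [0, 0, 0], 1],
  [[90, -80, -90], [0, 0, 0], 1],
])

```text
time: 36.55
tcp_pos: [0.5061, 0.338, 0.1957]
eef_rot: [[0.096, 0.995, -0.001], [0.995, -0.096, -0.001], [-0.001, -0.001, -1.0]]
force: [0.0, 0.4, -1.0]
finger_gap: 0.0001
```

```bash
cat > prec.py <<'E'
from plan import *
import warnings
def prec(tag,N=8):
    outs=[]
    for n in('top','side'):
        A=None
        for i in range(N):
            p=r.camera(n); A=p['pixels'].astype(float) if A is None else A+p['pixels']
        p=dict(p); p['pixels']=(A/N).astype(np.float32)
        o=ortho(p,.068,.54,.61,.15,.23,5000); o=np.clip(o,0,255)
        outs.append(o)
        R=o[...,2]-.5*(o[...,0]+o[...,1]); R=np.clip(R-15,0,None)
        D=np.clip(120-o.max(2),0,None)
        X,Y=.61-(np.arange(o.shape[0])+.5)/5000,.23-(np.arange(o.shape[1])+.5)/5000
        x,y=np.meshgrid(X,Y,indexing='ij')
        c=np.array({'top':(.577,.1914),'side':(.5725,.1915)}[n])
        # dial disc fit: bright region
        rr=np.hypot(x-c[0],y-c[1])
        g=np.zeros_like(D); m=rr<.006; W=np.clip(200-o.max(2),0,None)*m
        cp=np.array([(W*x).sum(),(W*y).sum()])/W.sum()
        m=(rr<.024); w=R*m; c=cp
        d=np.array([(w*x).sum(),(w*y).sum()])/w.sum()-c
        # principal axis of red
        xx=np.stack([x[w>0],y[w>0]],1); ww=w[w>0]; mu=(xx*ww[:,None]).sum(0)/ww.sum(); C=((xx-mu)*ww[:,None]).T@(xx-mu)/ww.sum()
        e=np.linalg.eigh(C)[1][:,1]; e=e*np.sign(e@d)
        gx,gy=np.array([.9953,-.0971]),np.array([.0971,.9953])
        f=lambda d:(np.arctan2(d@gx,d@gy)%(2*np.pi)).round(3)
        print(n,'pivot',cp.round(4),'by centroid',f(d),'by axis',f(e),'len',np.hypot(*d).round(4))
    cv2.imwrite(f'pics/p_{tag}.png',np.hstack(outs).astype(np.uint8))
if __name__=='__main__': plan(); prec(sys.argv[1])
E
python3 prec.py 1
```

```text
t 36.55 tcp [0.5061 0.338  0.1957] yawY -5.5 gap 0.0001 F [ 0.   0.4 -1. ] q [ 0.48  0.43  1.56 -0.    1.15  0.57]
top pivot [0.5757 0.191 ] by centroid 4.982 by axis 5.12 len 0.0113
side pivot [0.5722 0.191 ] by centroid 5.307 by axis 0.585 len 0.0112
```

View pics/p_1.png

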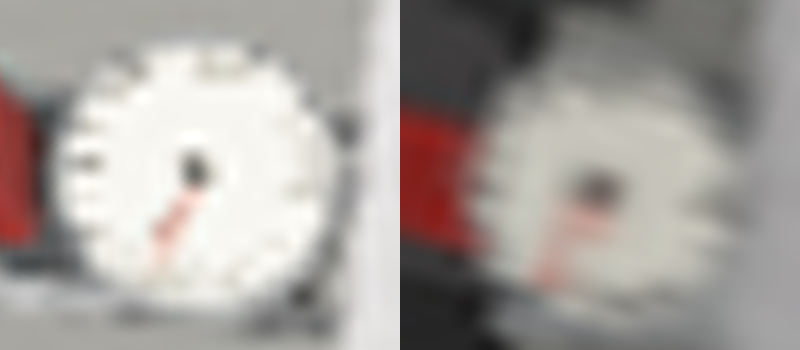

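```bash
cat > fitn.py <<'E'
from plan import *
from scipy.optimize import least_squares
gx,gy=np.array([.9953,-.0971]),np.array([.0971,.9953])
def proj(p,P):
    M=p['world_from_camera']; q=(P-M[:3,3])@M[:3,:3]; return np.stack([q[...,0]/q[...,2]*p['fx']+p['cx'],q[...,1]/q[...,2]*p['fy']+p['cy']],-1)
def fit(n,N=6,c0=None):
    A=0
    for i in range(N): p=r.camera(n); A=A+p['pixels'].astype(float)
    A/=N
    c0=np.array(c0 or {'top':(.5763,.1908),'side':(.572,.191)}[n])
    u0,v0=np.round(proj(p,np.array([*c0,.069]))).astype(int)
    k=9; sl=(slice(v0-k,v0+k+1),slice(u0-k,u0+k+1)); I=A[sl]
    # redness: 1-G/R relative
    red=(I[...,0]-.5*(I[...,1]+I[...,2]))/np.maximum(I[...,0],60)
    V,U=np.mgrid[v0-k:v0+k+1,u0-k:u0+k+1]
    M=p['world_from_camera']; d=np.stack([(U-p['cx'])/p['fx'],(V-p['cy'])/p['fy'],np.ones_like(U,float)],-1)@M[:3,:3].T
    W=M[:3,3]+d*((.069-M[2,3])/d[...,2])[...,None]
    msk=np.hypot(W[...,0]-c0[0],W[...,1]-c0[1])<.025
    red=red-np.median(red[msk]); red=np.clip(red,0,None)
    def model(q):
        a,cx,cy,L,s,amp=q
        t=np.linspace(.003,L,40); dirv=np.cos(a)*gy+np.sin(a)*gx
        P=np.c_[np.array([cx,cy])+t[:,None]*dirv,np.full(40,.069)]; uv=proj(p,P)
        D=(U[...,None]-uv[:,0])**2+(V[...,None]-uv[:,1])**2
        return amp*np.exp(-D/2/s**2).mean(-1)
    best=None
    for a0 in np.arange(0,6.28,.4):
        f=lambda q:np.r_[((model(q)-red)*msk).ravel(),(q[1]-c0[0])/.001*.02,(q[2]-c0[1])/.001*.02,(q[3]-.022)/.003*.02,(q[4]-.6)/.2*.02]
        s=least_squares(f,[a0,*c0,.022,.6,1.],x_scale=[.1,.001,.001,.003,.2,.5])
        if best is None or s.cost<best.cost: best=s
    q=best.x; print(n,'needle',round(q[0]%(2*np.pi),3),'c',q[1:3].round(4),'L,s,amp',q[3:].round(3),'cost',best.cost.round(4),'sumred',(red*msk).sum().round(2))
if __name__=='__main__': fit('top'); fit('side')
E
python3 fitn.py
```

```text
top needle 5.11 c [0.575  0.1896] L,s,amp [0.02  0.514 0.722] cost 0.0103 sumred 1.77
side needle 4.978 c [0.5731 0.1901] L,s,amp [0.023 0.298 3.307] cost 0.0442 sumred 2.03
```

```bash
python3 - <<'E'
from plan import *
p=shot('top','k_top')
for z,nm in((.076,'kd'),(.0,'kw')):
    o=ortho(p,z,.40,.68,.12,.52,1900)
    cv2.imwrite(f'pics/{nm}.png',o)
p=shot('side','k_side'); o=ortho(p,.076,.40,.68,.12,.52,1900); cv2.imwrite('pics/ks.png',o)
E
```

```text
(no output)
```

View pics/kd.png

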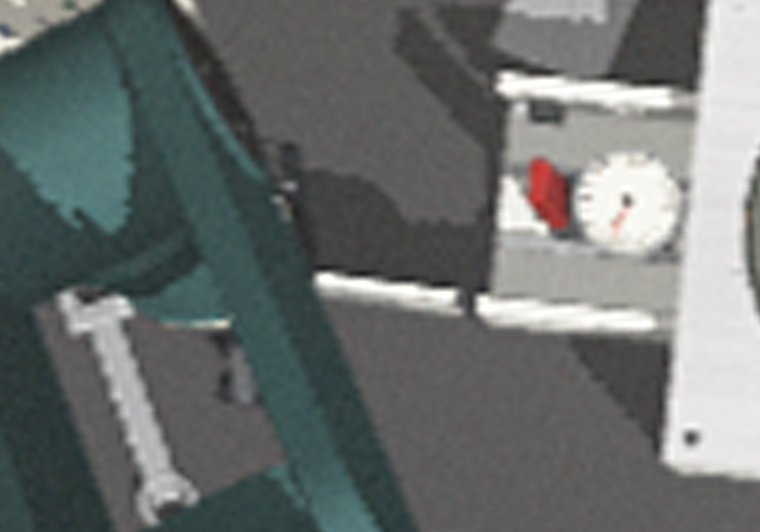

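View pics/ks.png

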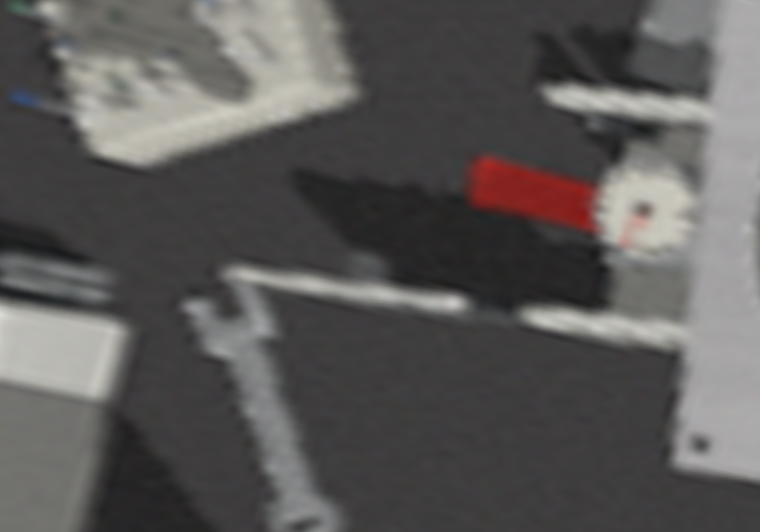

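```bash
python3 - <<'E'
from plan import *
g=lambda la,al:(.558+la*.9953+al*.0971,.024-la*.0971+al*.9953)
plan((*g(-.100,.351),.195,-5.57),(*g(-.100,.351),.07,-5.57))
E
```

```text
t 38.05 tcp [0.5087 0.3376 0.1953] yawY -5.6 gap 0.0002 F [ 0.3 -0.4  0.7] q [ 0.47  0.43  1.56 -0.    1.15  0.57]
(0.49255210000000005, 0.38306029999999996, 0.195, -5.57) -> [43.6, -20.5, 0.3] [0.0, 0.0, -0.001]
(0.49255210000000005, 0.38306029999999996, 0.07, -5.57) -> [43.6, -20.5, 125.3] [0.0, 0.0, -0.001]
```

>>> step_arm([
  [[43, -20, 0], [0, 0, 0], 1],
  [[43, -20, 0], [0, 0, 0], 1],
  [[43, -20, 50], [0, 0, 0], 1],
  [[43, -20, 90], [0, 0, 0], 1],
  [[43, -20, 115], [0, 0, 0], 1],
  [[43, -20, 125], [0, 0, 0], 1],
  [[43, -20, 125], [0, 0, 0], 1],
])

```text
time: 38.92
tcp_pos: [0.493, 0.382, 0.0701]
eef_rot: [[0.098, 0.995, -0.001], [0.995, -0.098, -0.001], [-0.001, -0.001, -1.0]]
force: [0.3, -0.2, 0.9]
finger_gap: 0.0002
```

```bash
python3 - <<'E'
from plan import *
p=shot('side','m_side'); a=p['pixels'][90:200,210:350,::-1]; cv2.imwrite('pics/mz.png',cv2.resize(a,None,fx=5,fy=5,interpolation=cv2.INTER_CUBIC))
s=r.get_state(); d=s['tcp_pos'][:2]-[.558,.024]; print('lat,along',(d@[.9953,-.0971]).round(4),(d@[.0971,.9953]).round(4)); plan()
E
```

```text
lat,along -0.099 0.3505
t 38.98 tcp [0.4935 0.3824 0.0709] yawY -5.6 gap 0.0002 F [-0.7 -0.1  0.6] q [ 0.55  0.6   1.63 -0.    0.92  0.65]
```

View pics/mz.png

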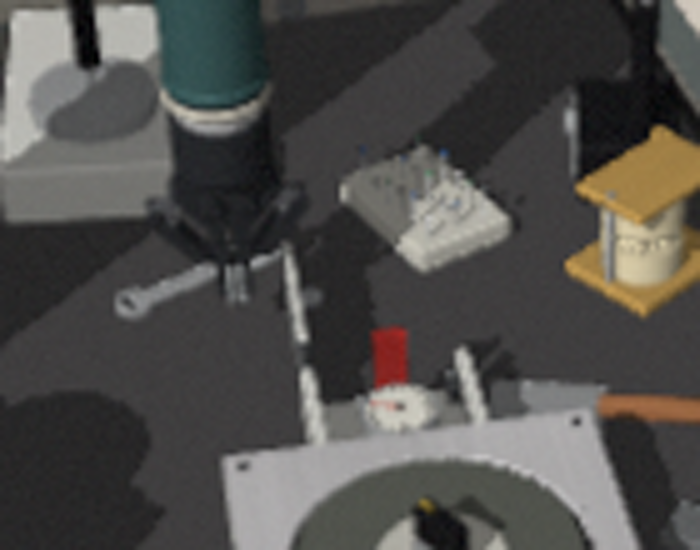

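>>> step_arm([
  [[0, 0, 0], [0, 0, -0.18], 1],
  [[0, 0, 0], [0, 0, -0.36], 1],
  [[0, 0, 0], [0, 0, -0.54], 1],
  [[0, 0, 0], [0, 0, -0.72], 1],
  [[0, 0, 0], [0, 0, -0.9], 1],
  [[0, 0, 0], [0, 0, -1.08], 1],
  [[0, 0, 0], [0, 0, -1.26], 1],
  [[0, 0, 0], [0, 0, -1.44], 1],
  [[0, 0, 0], [0, 0, -1.57], 1],
  [[0, 0, 0], [0, 0, -1.57], 1],
])

```text
time: 40.22
tcp_pos: [0.4939, 0.3829, 0.0718]
eef_rot: [[-0.995, 0.1, 0.002], [0.1, 0.995, 0.001], [-0.002, 0.001, -1.0]]
force: [-0.1, 0.3, 0.2]
finger_gap: 0.0002
```

>>> step_arm([
  [[-15, 0, 0], [0, 0, 0.03], 1],
  [[-28, 0, 0], [0, 0, 0.03], 1],
  [[-40, 0, 0], [0, 0, 0.15], 1],
  [[-53, -1, 0], [0, 0, 0.27], 1],
  [[-63, -3, 0], [0, 0, 0.37], 1],
  [[-73, -6, 0], [0, 0, 0.47], 1],
  [[-83, -10, 0], [0, 0, 0.57], 1],
  [[-93, -15, 0], [0, 0, 0.67], 1],
  [[-101, -21, 0], [0, 0, 0.77], 1],
  [[-109, -28, 0], [0, 0, 0.87], 1],
  [[-109, -28, 0], [0, 0, 0.87], 1],
])

```text
time: 41.6
tcp_pos: [0.6003, 0.343, 0.0702]
eef_rot: [[-0.565, 0.825, 0.001], [0.825, 0.565, 0.0], [-0.0, 0.001, -1.0]]
force: [0.5, 0.1, 0.0]
finger_gap: -0.0003
```

```bash
python3 - <<'E'
from plan import *
p=shot('side','n_side'); a=p['pixels'][90:200,210:350,::-1]; cv2.imwrite('pics/nz.png',cv2.resize(a,None,fx=5,fy=5,interpolation=cv2.INTER_CUBIC))
s=r.get_state(); d=s['tcp_pos'][:2]-[.558,.024]; print('lat,along',(d@[.9953,-.0971]).round(4),(d@[.0971,.9953]).round(4)); plan()
E
```

```text
lat,along 0.0104 0.3219
t 41.65 tcp [0.5996 0.3434 0.0702] yawY 34.5 gap -0.0003 F [-0.4 -0.1  0.6] q [ 0.42  0.67  1.46  0.    1.01 -0.18]
```

View pics/nz.png

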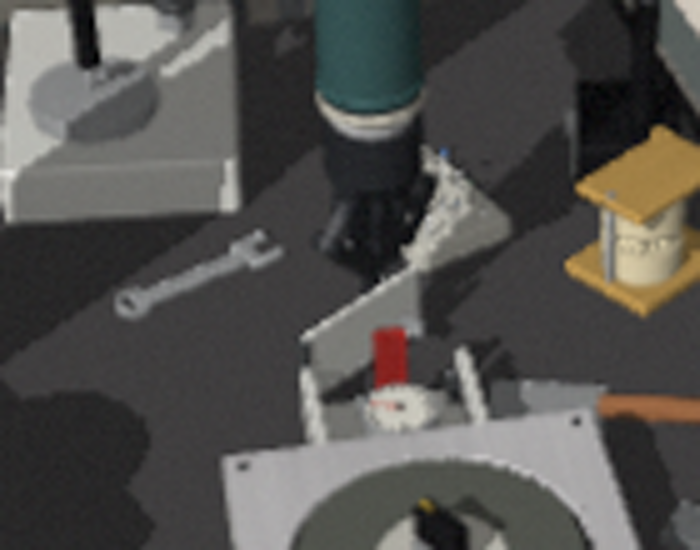

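```bash
python3 - <<'E'
from plan import *
T=[]
for th in (.6,.5,.4,.3,.2,.15,.1,.05,0,-.03,-.05):
    c,s=np.cos(th),np.sin(th); la=-.0615+.105*c-.013*s; al=.245+.105*s+.013*c
    T.append((.558+la*.9953+al*.0971,.024-la*.0971+al*.9953,.07,np.degrees(max(th,0))-5.57))
plan(*T)
E
```

```text
t 41.65 tcp [0.5996 0.3434 0.0702] yawY 34.5 gap -0.0003 F [-0.4 -0.1  0.6] q [ 0.42  0.67  1.46  0.    1.01 -0.18]
(np.float64(0.6063242674247469), np.float64(0.33580593256596797), 0.07, np.float64(28.80746770784939)) -> [-10.1, 1.2, 0.2] [0.0, 0.0, 0.1]
(np.float64(0.6120841484494638), np.float64(0.32693597390781026), 0.07, np.float64(23.07788975654116)) -> [-20.6, 0.9, 0.2] [0.0, 0.0, 0.2]
(np.float64(0.6169297357822028), np.float64(0.31753529949492265), 0.07, np.float64(17.34831180523293)) -> [-31.1, -0.4, 0.2] [0.0, 0.0, 0.3]
(np.float64(0.6208126139160737), np.float64(0.3076978377585891), 0.07, np.float64(11.618733853924695)) -> [-41.4, -2.8, 0.2] [0.0, -0.0, 0.4]
(np.float64(0.6236939864162716), np.float64(0.2975218813646463), 0.07, np.float64(5.889155902616466)) -> [-51.4, -6.2, 0.2] [0.0, -0.0, 0.5]
(np.float64(0.6247497118153736), np.float64(0.29233863652118336), 0.07, np.float64(3.0243669269623474)) -> [-56.3, -8.2, 0.2] [0.0, -0.0, 0.55]
(np.float64(0.6255450635612296), np.float64(0.28710910510565874), 0.07, np.float64(0.1595779513082327)) -> [-61.1, -10.5, 0.2] [0.0, -0.0, 0.6]
(np.float64(0.6260780536886861), np.float64(0.2818463582231241), 0.07, np.float64(-2.705211024345884)) -> [-65.7, -13.1, 0.2] [0.0, -0.0, 0.65]
(np.float64(0.62634735), np.float64(0.27656355), 0.07, np.float64(-5.57)) -> [-70.2, -15.8, 0.2] [0.0, -0.0, 0.7]
(np.float64(0.6263820472648455), np.float64(0.27338972750076923), 0.07, np.float64(-5.57)) -> [-72.9, -17.6, 0.2] [0.0, -0.0, 0.7]
(np.float64(0.6263522793946403), np.float64(0.271273884705611), 0.07, np.float64(-5.57)) -> [-74.6, -18.8, 0.2] [0.0, -0.0, 0.7]
```

>>> step_arm([
  [[-10, 1, 0], [0, 0, 0.1], 1],
  [[-20, 1, 0], [0, 0, 0.2], 1],
  [[-31, 0, 0], [0, 0, 0.3], 1],
  [[-41, -3, 0], [0, 0, 0.4], 1],
  [[-51, -6, 0], [0, 0, 0.5], 1],
  [[-56, -8, 0], [0, 0, 0.55], 1],
  [[-61, -10, 0], [0, 0, 0.6], 1],
  [[-66, -13, 0], [0, 0, 0.65], 1],
  [[-70, -16, 0], [0, 0, 0.7], 1],
  [[-73, -18, 0], [0, 0, 0.7], 1],
  [[-74, -18, 0], [0, 0, 0.7], 1],
  [[-74, -18, 0], [0, 0, 0.7], 1],
])

```text
time: 43.15
tcp_pos: [0.6253, 0.2821, 0.0706]
eef_rot: [[0.098, 0.995, 0.001], [0.995, -0.098, 0.014], [0.014, -0.0, -1.0]]
force: [-2.6, 31.3, -5.7]
finger_gap: 0.0
```

```bash
cat > door.py <<'E'
from plan import *
tag=sys.argv[1]
p=shot('side',tag+'_side'); a=p['pixels'][90:200,210:350,::-1]; cv2.imwrite(f'pics/{tag}z.png',cv2.resize(a,None,fx=5,fy=5,interpolation=cv2.INTER_CUBIC))
s=r.get_state(); d=s['tcp_pos'][:2]-[.558,.024]; print('lat,along',(d@[.9953,-.0971]).round(4),(d@[.0971,.9953]).round(4)); plan()
E
python3 door.py o
```

```text
lat,along 0.0419 0.2633
t 43.2 tcp [0.6253 0.282  0.0706] yawY -5.6 gap -0.0 F [-3.7 31.6 -6.2] q [0.32 0.66 1.48 0.02 0.99 0.41]
```

View pics/oz.png

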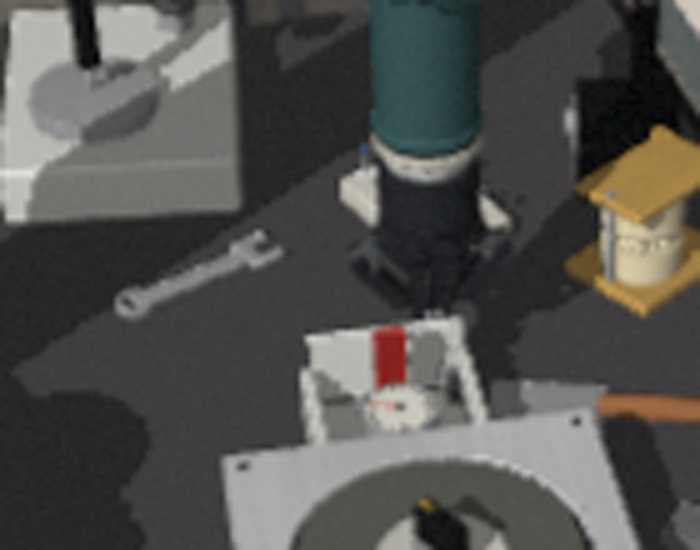

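>>> step_arm([
  [[8, 0, 0], [0, 0, 0], 1],
  [[20, 0, 0], [0, 0, 0], 1],
  [[50, 0, 0], [0, 0, 0], 1],
  [[90, 0, -40], [0, 0, 0], 1],
  [[110, 0, -100], [0, 0, 0], 1],
  [[110, -60, -130], [0, 0, 0], 1],
  [[110, -120, -130], [0, 0, 0], 1],
  [[110, -120, -130], [0, 0, 0], 1],
])

```text
time: 44.2
tcp_pos: [0.512, 0.3935, 0.2005]
eef_rot: [[0.095, 0.996, -0.004], [0.996, -0.095, -0.002], [-0.002, -0.004, -1.0]]
force: [1.2, -0.4, -0.7]
finger_gap: -0.0002
```

```bash
python3 - <<'E'
from plan import *
plan()
out=[]
for n in('top','side'):
    p=shot(n,'q_'+n); out.append(ortho(p,.076,.45,.66,.12,.36,1650))
cv2.imwrite('pics/q.png',np.hstack(out))
E
python3 fitn.py; python3 prec.py 2
```

```text
t 44.2 tcp [0.512  0.3935 0.2005] yawY -5.4 gap -0.0002 F [ 1.2 -0.4 -0.7] q [0.55 0.48 1.47 0.   1.2  0.64]
top needle 5.104 c [0.5751 0.1896] L,s,amp [0.02  0.519 0.713] cost 0.0103 sumred 1.79
side needle 4.977 c [0.5732 0.1901] L,s,amp [0.023 0.294 3.468] cost 0.043 sumred 2.0
t 44.9 tcp [0.5173 0.3937 0.2001] yawY -5.6 gap -0.0001 F [ 1.   0.7 -0.3] q [ 0.54  0.48  1.46 -0.    1.2   0.64]
top pivot [0.5757 0.1909] by centroid 4.983 by axis 5.119 len 0.0113
side pivot [0.5722 0.191 ] by centroid 5.293 by axis 3.733 len 0.0112
```

View pics/q.png

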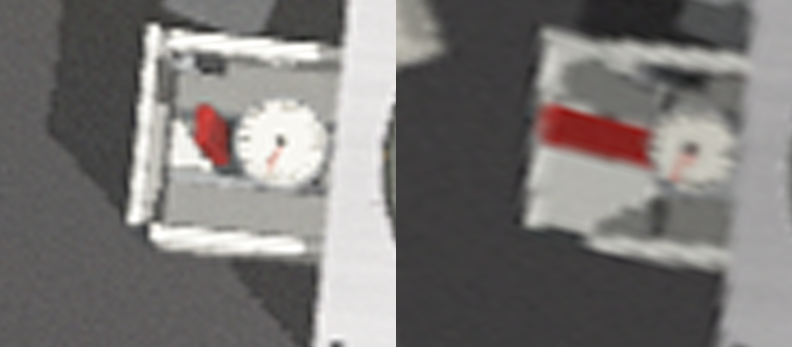

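```bash
python3 - <<'E'
from plan import *
for n in('top','side'):
    p=shot(n,'z_'+n); C=cloud(p)
    m=(np.hypot(C[...,0]-.558,C[...,1]-.024)<.04)&(C[...,2]>.105)&(C[...,2]<.125); c=C[m]
    print(n,m.sum(),cv2.minAreaRect((c[:,:2]*1000).astype(np.float32)))
    for t in('mug','bowl','bottle','knife','brush','wrench'): print(t,[np.round(x['uv'],1).tolist() for x in r.place_of(p,t)[:1]],end=' ')
    print()
a=p['pixels'][110:400,190:430,::-1]; cv2.imwrite('pics/zz.png',cv2.resize(a,(496,600),interpolation=cv2.INTER_CUBIC))
E
```

```text
top 57 ((558.6385498046875, 23.005521774291992), (15.83348274230957, 39.838661193847656), 27.673940658569336)
mug [[462.4, 262.6]] bowl [[452.0, 221.3]] bottle [[361.0, 156.7]] knife [[251.4, 161.4]] brush [[305.7, 143.7]] wrench [[169.6, 235.9]] 
side 52 ((553.3466186523438, 23.65597915649414), (19.836240768432617, 43.77849197387695), 25.00705337524414)
mug [[301.2, 376.7]] bowl [] bottle [[376.1, 247.8]] knife [[327.3, 174.4]] brush [[362.3, 205.5]] wrench [[250.5, 146.4]]
```

View pics/zz.png

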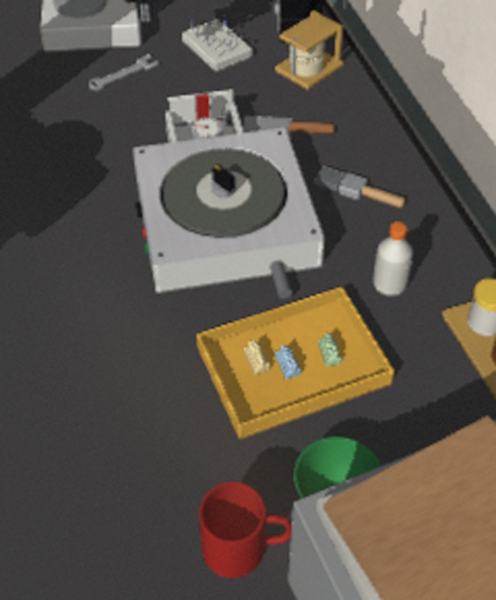

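The yellow model has shifted a few centimetres but still lies flat in the tray. The grip bar is at 117°, where I left it, and the door is in line with the bay's end. I hand in.

```bash
python3 -c "
from station import r
print(r.hand_in())"
```

```text
the job is handed in; nothing more can be done
None
```

I put the three models present (yellow, blue, green) in the tray and slid the gauge home. I then turned the wheel to its high spot, pushed the door shut and handed the job in at about 45 s. No verdict came back, and the weakest of my checks is the needle reading.

- **Models:** all three lie flat inside the tray in the last picture. The yellow one was shifted a few centimetres during the run but stayed well inside.
- **Gauge:** it did not move further under about 28 N, so I take it to be at its stop.
- **Wheel:** I read the needle at six angles, and they fit one smooth swing with its peak at a tool angle of 27°. I left the wheel there, and the grip bar still stood at that setting at the end.
- **Needle reading:** my estimates at the peak disagreed. They mostly ran from 4.95 to 5.12 rad, and the fit gave a peak of 4.95. That is lower than the 5.18 expected and at the edge of the 4.95 limit. The dial covers only about 18 pixels in the picture, so I could not settle it. I relied on the symmetry of the peak and on the gauge being at its stop.
- **Door:** it stopped solidly at about 31 N, well above the catch force. In the top view it lies within about 0.01 rad of shut; the side view agrees to about 0.02 rad.
- **Other things on the bench:** in the last pictures none of them appear to have moved. The bowl was not found in the last side view, but was in the top view.

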